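# Sweep the length gauge, butt up the probe blocks and close the jaw on them

### The arm

A 7-joint arm with a two-finger parallel gripper is mounted at the origin on a cart in front of the work surface, level with it; the furniture and walls round the work are solid. World frame = base frame: x ahead of the robot, y to its left, z up, the work surface at z = 0. Lengths are in m, angles in rad, forces in N, time in s.
With the tool pointing down it reaches from about 0.4 to 0.85 m from the base axis. Payload 10.4 kg.
Tool frame: the origin (TCP) lies midway between the tips of the shut fingers; the grasp point (between the pads) lies 19 mm behind it; z points along the fingers, y is the line along which they close (so a half turn about z gives the same grasp; the last joint's range is limited). The gripper opens to 87 mm and grips with 3 to 60 N. Pads are 19 mm wide; open, the fingers measure 117 mm over their backs; the gripper's body (75 mm by 190 mm) begins 51 mm behind the grasp point.
Start: joints at [-1.332, 0.332, -0.065, 1.46, 0.022, 1.35, -0.088], TCP at [0.162, 0.604, 0.223] pointing down, gripper open.
Joint ranges: [-2.6, 2.6], [-0.5, 2.12], [-1.47, 1.34], [0.16, 2.42], [-1.27, 4.41], [0.06, 2.06], [-2.6, 2.6]. Speed limits (rad/s): [2.22, 2.22, 2.79, 2.79, 3.14, 3.14, 3.14].

### API

Orientations are given as a unit quaternion [x, y, z, w].
In Python, from bench import sensors, eyes, order gives the robot as it stands.
- The arm moves only by the tool arm_command, never from a script. Its argument "steps" is a list of rows, each an object with "rot": the turn, a rotation vector about the world's x, y, z in degrees, a list of three; "slide": the shift along the world's x, y, z in m, a list of three; "grip": the opening, from 0 (shut) to 1 (fully open). A call has exactly 8 rows; each row shifts and turns the commanded pose from where the row before left it; what a row does not reach is not made up. A row lasts 1/8 s, in which the tool goes at most 62.5 mm and 10.7 degrees, less where a joint would pass 70% of its speed; a pose out of reach is approached as far as the arm can. A call with a gripper value outside its range is refused whole. The fingers move at their own pace and stop on an object; "newtons" is the grip in N (left out, the last holds). Time passes only in rows, so rows that do not move let the fingers close, or fill a call up. It gives the time, the measured TCP pose, the force, the opening and the grip force at its end, in the units of the state.
- sensors.read_state(): the state, without advancing time (a new reading comes with each control period).
- eyes.camera(name): name is "side" or "top" or "wrist"; returns a dict with "pixels" (480x640x3 uint8, red, green, blue), "intrinsics" (3x3 intrinsics, pixels), "k1" (the pictures are not rectified: a ray, as slopes to the right and down, at radius r is drawn at 1 + k1 r^2 times it, then the intrinsics apply), "pose" (4x4, takes a point from camera to world coordinates). Camera axes: x right, y down, z forward; pixel columns grow to the right and rows downward; lengths in m; the calibration is good to about 2 mm. A picture is of the moment at which its call begins. There is no depth.
- order.close_job(): hands the job in; it is judged then, once.
Trained networks look in a picture, given as the dict that the camera call returned (one of the last four; its "shot" number tells which), for a name from the list of things; names that differ only in an ending like _2 or _b are one class to them, and where a whole thing is asked for, a point or a joint stands for the part that bears it (a point fixed in the world has none). Each returns a list of dicts, best first, with "conf" (0 to 1); they miss things now and then, are a little off and sometimes report something else, mostly with a low value. They report only what shows in the picture. A call takes as long as a camera call. They do not tell look-alikes from the thing itself.
- eyes.look_for(name, picture): "bbox" ([left, top, right, bottom] in pixels, round what is visible of it).
The state is a dict: "time": time; "joint_positions": joint angles; "joint_vel": joint speeds; "joint_torque": joint torques, N m; "ee_pos": TCP position; "eef_rot": TCP orientation; "ft_force": force on the tool from outside, world axes, zero at the start; "torque": the same for the moment, N m; "width": finger opening in m; "grip_force": force on a finger pad.
Only numpy, scipy, OpenCV 4.12 (cv2) and the standard library are available. Lean on these libraries where they do the work, as an engineer would, in place of code of your own. Each camera call takes 0.05 s, during which the arm holds its last target. There are 200 camera calls.

### The job

Get the bench length gauge ready for checking: with the orange scraper block, sweep all the brass chips off the gauge's dark deck into the grey gutter along its near side, and stand the scraper back on the worktop. Then lay every probe block that is there end to end along the middle of the deck, the first against the fixed steel stop and each next one butted flush against its neighbour, the jaw still clear of them; then slide the red-gripped jaw up until its brass plunger is pressed roughly half-way in, and let go. Leave the jar, the scale and the battery alone.

Things in the scene. Friction and masses are not known exactly. Their poses are not given: they have to be found in the camera images.
- gauge: bench length gauge fixed to the worktop. Origin: underside, below the middle of the deck's width; y runs along the deck towards the stop, x away from the robot, z up. Dark deck: top at z = 25 mm, x -60 to 60, y -225 to 205 mm. Blocks go in a row centred on x = 0. Behind the deck a graduated beam, x 64 to 86 mm, 20 mm high
- gutter_floor (a point): middle of the grey gutter's floor (gauge frame -84, -10, 4 mm). The gutter runs along the deck's near edge: inside 48 mm wide (gauge x -108 to -60 mm), y -221 to 201 mm, outer wall 20 mm high, open above
- stop_face (a point): foot of the fixed steel stop's face, at deck height in the row's line (gauge frame 0, 185, 25 mm). The stop is 44 mm wide (x), 20 mm thick, 28 mm high; the face looks to the gauge's -y and the row starts here
- jaw (a joint): travel of the sliding jaw along the gauge's +y, towards the stop, in m: 0 fully open (tip of the unpressed plunger at gauge y = -155 mm), at most 0.2; starts at 0 to 0.02. About 8 N of friction; it stays where it is left. Jaw: aluminium block 44 mm (x) by 34 mm (y), top 57 mm above the worktop, the red grip on it
- jaw_grip (a point): middle of the jaw's red grip: 18 mm thick across the gauge's x, 28 mm long along y, from 56 to 86 mm above the worktop; this point is at 72 mm height. 17 mm behind the jaw's front face and 37 mm behind the tip of the unpressed plunger
- plunger (a joint): how far the jaw's spring plunger is pressed in, in m: 0 out, 0.012 fully in; spring 0.6 N per mm, so half-way is about 3.6 N
- plunger_tip (a point): tip of the brass plunger, 16 mm in diameter, in the row's line, 41 mm above the worktop; it sticks 20 mm out of the jaw's face
- scraper: orange scraper block with a black rubber foot, stands upright on the worktop at the start. Origin: centre of underside. Foot 30 mm (x) by 100 mm (y) by 14 mm high; on it a grip rib 22 mm thick (x), 60 mm long (y), top 50 mm above the underside. 0.18 kg
- block_a: light grey drilled aluminium probe block 40 mm (x) by 70 mm (y) by 30 mm high, 0.2 to 0.4 kg, lying on the worktop at the start; origin: centre of underside. All blocks are alike and may go in any order; three or four are there. They lie in the row with their 70 mm length along the gauge's y
- block_b: light grey drilled aluminium probe block 40 mm (x) by 70 mm (y) by 30 mm high, 0.2 to 0.4 kg, lying on the worktop at the start; origin: centre of underside. All blocks are alike and may go in any order; three or four are there. They lie in the row with their 70 mm length along the gauge's y
- block_c: light grey drilled aluminium probe block 40 mm (x) by 70 mm (y) by 30 mm high, 0.2 to 0.4 kg, lying on the worktop at the start; origin: centre of underside. All blocks are alike and may go in any order; three or four are there. They lie in the row with their 70 mm length along the gauge's y
- block_d: light grey drilled aluminium probe block 40 mm (x) by 70 mm (y) by 30 mm high, 0.2 to 0.4 kg, lying on the worktop at the start; origin: centre of underside. All blocks are alike and may go in any order; three or four are there. They lie in the row with their 70 mm length along the gauge's y
- chip_1: curled brass chip about 20 mm by 10 mm, 7 mm high, 10 g, loose on the deck at the start, between gauge y -90 and 150 mm; origin: underside, near its middle. Three to five are there
- chip_2: curled brass chip about 20 mm by 10 mm, 7 mm high, 10 g, loose on the deck at the start, between gauge y -90 and 150 mm; origin: underside, near its middle. Three to five are there
- chip_3: curled brass chip about 20 mm by 10 mm, 7 mm high, 10 g, loose on the deck at the start, between gauge y -90 and 150 mm; origin: underside, near its middle. Three to five are there
- chip_4: curled brass chip about 20 mm by 10 mm, 7 mm high, 10 g, loose on the deck at the start, between gauge y -90 and 150 mm; origin: underside, near its middle. Three to five are there
- chip_5: curled brass chip about 20 mm by 10 mm, 7 mm high, 10 g, loose on the deck at the start, between gauge y -90 and 150 mm; origin: underside, near its middle. Three to five are there
- sample_jar: white jar with a blue cap, 58 mm in diameter, 90 mm high, behind the gauge; leave alone. Origin: centre of underside
- pocket_scale: pocket scale 119x98x28 mm, far right; leave alone. Origin: centre of underside
- battery: black and orange cell standing, 26 mm in diameter, 50 mm high, behind the gauge on the left; leave alone. Origin: centre of underside
Mind the look-alikes: they are no part of the job. What is shaped like the block_d but pink is not meant. What is shaped like the block_a but pink is not meant.

How it is judged:
By the outcome, as a careful person would: the job done as asked, in the order asked, and still so for the second after the job is handed in, with the robot touching nothing.
Of block_a, block_b, block_c, block_d only 3 to 4 are there at a start; the rules pass over those that are not, and their reading is None.
Of chip_1, chip_2, chip_3, chip_4, chip_5 only 3 to 5 are there at a start; the rules pass over those that are not, and their reading is None.
At some moment in a run one of block_a, block_b, block_c, block_d may be knocked a few centimetres aside while the robot is not near it.
Once in a run the grip may slacken for a moment while it holds something.
It also fails if it takes over 210 s, if anything falls off the work surface, if the arm or the gripper's body presses on something with over 40 N, if the wrist force passes 120 N, or if a joint passes its speed limit or range.

## Working session

There is one attempt and no reset: what is moved stays moved. The work goes in short steps, Python scripts to look and compute and a tool call to move; the robot and the scene stay as the last step left them, time stands still between calls to the robot, and variables do not carry over. Pictures are saved under pics/ and viewed, at most 14 in all, crops included, and the job is handed in when it is done.

Besides the shell and the picture viewer there is one more tool, called after ">>>" as a command line: name --argument value ..., lists and objects as JSON in quotes. arm_command: Moves the arm, as the interface text tells. Its arguments: {"type":"object","properties":{"steps":{"type":"array","items":{"type":"object","properties":{"rot":{"type":"array","items":{"type":"number"}},"slide":{"type":"array","items":{"type":"number"}},"grip":{"type":"number"}}}},"newtons":{"type":"number"}},"required":["steps"]}

```bash
mkdir -p pics
cat > h.py <<'E'
import numpy as np, cv2
from bench import sensors, eyes, order
def cam(n): return eyes.camera(n)
def save(p,f): cv2.imwrite('pics/'+f,cv2.cvtColor(np.asarray(p['pixels']),cv2.COLOR_RGB2BGR))
def ray(p,uv):
    K=np.array(p['intrinsics']);T=np.array(p['pose']);k=p['k1']
    d=np.array([(uv[0]-K[0,2])/K[0,0],(uv[1]-K[1,2])/K[1,1]]);s=d.copy()
    for _ in range(20): s=d/(1+k*(s@s))
    return T[:3,3],T[:3,:3]@np.array([s[0],s[1],1.])
def at(p,uv,z):
    o,d=ray(p,uv);return o+d*(z-o[2])/d[2]
def tri(obs):
    A=np.zeros((3,3));b=np.zeros(3)
    for p,uv in obs:
        o,d=ray(p,uv);d=d/np.linalg.norm(d);M=np.eye(3)-np.outer(d,d);A+=M;b+=M@o
    return np.linalg.solve(A,b)
def proj(p,X):
    K=np.array(p['intrinsics']);T=np.array(p['pose']);c=T[:3,:3].T@(np.array(X)-T[:3,3]);s=c[:2]/c[2];s=s*(1+p['k1']*(s@s))
    return np.array([K[0,0]*s[0]+K[0,2],K[1,1]*s[1]+K[1,2]])
def st():
    s=sensors.read_state();print({k:np.round(s[k],4).tolist() for k in ('time','ee_pos','eef_rot','ft_force','width','grip_force','joint_positions')})
E
python3 - <<'E'
from h import *
st()
for n in('top','side','wrist'):
    p=cam(n);save(p,n+'0.png');print(n,np.round(p['pose'],3).tolist())
    for t in('block_a','chip_1','scraper','jaw_grip','plunger_tip','gauge','sample_jar'):
        print(t,[(np.round(d['bbox']).tolist(),round(d['conf'],2)) for d in eyes.look_for(t,p)][:8])
E
```

```text
{'time': 0.0, 'ee_pos': [0.1616, 0.6033, 0.2218], 'eef_rot': [0.1305, 0.9914, -0.0007, -0.0001], 'ft_force': [-0.064, -0.0006, -0.3983], 'width': 0.087, 'grip_force': 0.0, 'joint_positions': [-1.3316, 0.3329, -0.0647, 1.4609, 0.0216, 1.3499, -0.0885]}
top [[-0.018, -0.986, 0.168, 0.339], [-1.0, 0.018, -0.006, 0.028], [0.003, -0.169, -0.986, 1.446], [0.0, 0.0, 0.0, 1.0]]
block_a [([156.0, 243.0, 190.0, 264.0], 0.9), ([161.0, 288.0, 194.0, 312.0], 0.9), ([471.0, 275.0, 503.0, 301.0], 0.84), ([436.0, 330.0, 460.0, 359.0], 0.7), ([118.0, 265.0, 148.0, 293.0], 0.65), ([424.0, 295.0, 454.0, 320.0], 0.59)]
chip_1 []
scraper [([416.0, 255.0, 459.0, 270.0], 0.81), ([203.0, 211.0, 374.0, 303.0], 0.27)]
jaw_grip [([335.0, 215.0, 358.0, 255.0], 0.88)]
plunger_tip [([337.0, 245.0, 345.0, 252.0], 0.62)]
gauge [([202.0, 216.0, 375.0, 306.0], 0.71)]
sample_jar [([424.0, 298.0, 452.0, 323.0], 0.7), ([331.0, 164.0, 356.0, 197.0], 0.59)]
side [[0.999, -0.013, 0.029, 0.504], [-0.031, -0.613, 0.79, -0.906], [0.007, -0.79, -0.613, 0.808], [0.0, 0.0, 0.0, 1.0]]
block_a [([277.0, 387.0, 315.0, 424.0], 0.89), ([319.0, 178.0, 332.0, 196.0], 0.78), ([297.0, 165.0, 317.0, 181.0], 0.77), ([208.0, 340.0, 246.0, 371.0], 0.67), ([257.0, 334.0, 284.0, 368.0], 0.62), ([280.0, 181.0, 301.0, 195.0], 0.54)]
chip_1 [([326.0, 255.0, 368.0, 280.0], 0.75)]
scraper [([313.0, 330.0, 336.0, 377.0], 0.8)]
jaw_grip [([329.0, 259.0, 371.0, 283.0], 0.9)]
plunger_tip [([314.0, 330.0, 335.0, 375.0], 0.25)]
gauge [([284.0, 194.0, 372.0, 302.0], 0.6), ([377.0, 312.0, 441.0, 356.0], 0.15)]
sample_jar [([391.0, 247.0, 414.0, 284.0], 0.85)]
wrist [[0.259, 0.933, 0.25, 0.094], [0.966, -0.25, -0.068, 0.623], [-0.001, 0.259, -0.966, 0.385], [0.0, 0.0, 0.0, 1.0]]
block_a []
chip_1 []
scraper []
jaw_grip []
plunger_tip []
gauge []
sample_jar []
```

Run:
```python
import cv2
a=cv2.imread('pics/top0.png')[150:390,90:520];b=cv2.imread('pics/side0.png')[150:440,180:470]
a=cv2.resize(a,None,fx=1.85,fy=1.85,interpolation=cv2.INTER_CUBIC);cv2.imwrite('pics/t0c.png',a)
cv2.imwrite('pics/s0c.png',cv2.resize(b,None,fx=2,fy=2,interpolation=cv2.INTER_CUBIC))
```

```text
(no output)
```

View pics/t0c.png

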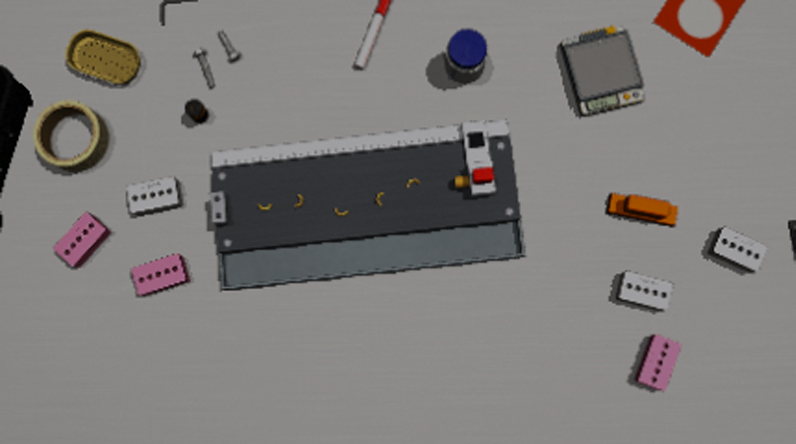

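View pics/s0c.png

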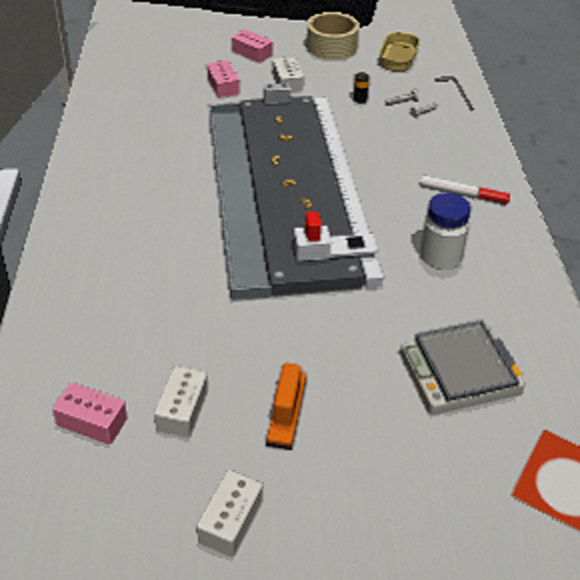

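The top view shows three grey blocks, one left of the gauge (crop 153,196) and two right (738,249; 645,290). It also shows three pink decoys, five chips in a line on the deck (265–413, 183–212), the gutter on the near side, the jaw at the right, and the scraper at (642,208). The side view agrees with this.

Run:
```python
from h import *
p=cam('top');im=np.asarray(p['pixels']);hsv=cv2.cvtColor(im,cv2.COLOR_RGB2HSV)
def C(x,y):return (x/1.85+90-.25,y/1.85+150-.25)
# grey blocks / scraper by local threshold
g=im.astype(int)
for n,(x,y),z in(('L',(153,196),.03),('R1',(738,249),.03),('R2',(645,290),.03),('scr',(642,208),.014)):
    u,v=C(x,y);u,v=int(u),int(v);w=g[v-22:v+22,u-28:u+28]
    m=((w.min(2)>150) if n!='scr' else ((w[...,0]-w[...,2])>60)).astype(np.uint8)
    k,l,s,c=cv2.connectedComponentsWithStats(m);i=1+np.argmax(s[1:,4])
    ys,xs=np.where(l==i);r=cv2.minAreaRect(np.c_[xs,ys].astype(np.float32));b=cv2.boxPoints(r)+[u-28,v-22]
    W=np.array([at(p,q,z) for q in b]);e=W[1]-W[0];f=W[2]-W[1];L=e if np.hypot(*e[:2])>np.hypot(*f[:2]) else f
    print(n,s[i,4],'ctr',W.mean(0).round(4),'dims',np.hypot(*e[:2]).round(3),np.hypot(*f[:2]).round(3),'yaw long axis',np.degrees(np.arctan2(L[1],L[0])).round(1)%180)
# deck corners by eye
pts={'TL':(213,168,.025),'TR':(510,136,.025),'BL':(219,251,.025),'BR':(520,219,.025),'gutBL':(220,290,.02),'gutBR':(525,257,.02)}
for k,(x,y,z) in pts.items(): print(k,at(p,C(x,y),z).round(4))
for x,y in((265,207),(299,200),(341,212),(379,198),(413,183)): print('chip',at(p,C(x,y),.028).round(3))
print('grip',at(p,C(483,175),.086).round(3),'stop',at(p,C(217,208),.053).round(3))
```

```text
L 251 ctr [0.5717 0.3972 0.03  ] dims 0.065 0.038 yaw long axis 100.4
R1 265 ctr [ 0.4792 -0.4344  0.03  ] dims 0.038 0.068 yaw long axis 65.4
R2 278 ctr [ 0.4234 -0.2967  0.03  ] dims 0.037 0.067 yaw long axis 74.7
scr 349 ctr [ 0.5427 -0.3029  0.014 ] dims 0.032 0.098 yaw long axis 77.1
TL [0.6089 0.3116 0.025 ]
TR [ 0.6479 -0.1138  0.025 ]
BL [0.4898 0.3013 0.025 ]
BR [ 0.5277 -0.1239  0.025 ]
gutBL [0.4352 0.3002 0.02  ]
gutBR [ 0.4743 -0.1296  0.02  ]
chip [0.551 0.236 0.028]
chip [0.56  0.188 0.028]
chip [0.542 0.129 0.028]
chip [0.561 0.075 0.028]
chip [0.582 0.026 0.028]
grip [ 0.581 -0.069  0.086] stop [0.547 0.3   0.053]
```

>>> arm_command --steps '[{"slide": [0.036, -0.044, 0], "rot": [0, 0, -5.5], "grip": 1}, {"slide": [0.036, -0.044, 0], "rot": [0, 0, -5.5], "grip": 1}, {"slide": [0.036, -0.044, 0], "rot": [0, 0, -5.5], "grip": 1}, {"slide": [0.036, -0.044, 0], "rot": [0, 0, -5.5], "grip": 1}, {"slide": [0.036, -0.044, 0], "rot": [0, 0, -5.5], "grip": 1}, {"slide": [0.036, -0.044, 0], "rot": [0, 0, -5.5], "grip": 1}, {"slide": [0.036, -0.044, 0], "rot": [0, 0, -5.5], "grip": 1}, {"slide": [0.036, -0.044, 0], "rot": [0, 0, -5.5], "grip": 1}]'

```text
time: 2.25
ee_pos: [0.4507, 0.2502, 0.2229]
eef_rot: [0.494, 0.87, 0.0, 0.0]
ft_force: [0.1, 0.7, -0.2]
width: 0.0868
grip_force: 0.0
```

>>> arm_command --steps '[{"slide": [0.0, -0.06, 0], "rot": [0, 0, -5.5], "grip": 1}, {"slide": [0.0, -0.06, 0], "rot": [0, 0, -5.5], "grip": 1}, {"slide": [0.0, -0.06, 0], "rot": [0, 0, -5.5], "grip": 1}, {"slide": [0.0, -0.06, 0], "rot": [0, 0, -5.5], "grip": 1}, {"slide": [0.02, -0.06, 0], "rot": [0, 0, -5.5], "grip": 1}, {"slide": [0.02, -0.06, 0], "rot": [0, 0, -5.5], "grip": 1}, {"slide": [0.02, -0.06, 0], "rot": [0, 0, -5.5], "grip": 1}, {"slide": [0.02, -0.06, 0], "rot": [0, 0, -5.5], "grip": 1}]'

```text
time: 3.25
ee_pos: [0.5296, -0.2271, 0.2231]
eef_rot: [0.783, 0.622, 0.001, 0.0]
ft_force: [-0.0, 1.0, -0.5]
width: 0.087
grip_force: 0.0
```

Run:
```python
from h import *
st();p=cam('wrist');save(p,'w1.png');print(np.round(p['pose'],3).tolist())
for t in('scraper','block_a'): print(t,[(np.round(d['bbox']).tolist(),round(d['conf'],2)) for d in eyes.look_for(t,p)])
```

```text
{'time': 3.25, 'ee_pos': [0.5296, -0.2271, 0.2231], 'eef_rot': [0.7832, 0.6217, 0.0006, 0.0005], 'ft_force': [-0.0211, 0.9873, -0.5066], 'width': 0.087, 'grip_force': 0.0, 'joint_positions': [-0.3431, 0.2731, 0.808, 1.6316, -0.2033, 1.3225, 0.2674]}
[[0.974, -0.219, -0.058, 0.546], [-0.227, -0.94, -0.254, -0.157], [0.001, 0.26, -0.966, 0.386], [0.0, 0.0, 0.0, 1.0]]
scraper [([327.0, 228.0, 362.0, 308.0], 0.81), ([198.0, 2.0, 439.0, 131.0], 0.7)]
block_a [([303.0, 354.0, 342.0, 374.0], 0.75), ([138.0, 299.0, 172.0, 307.0], 0.58), ([214.0, 257.0, 261.0, 307.0], 0.57)]
```

View pics/w1.png

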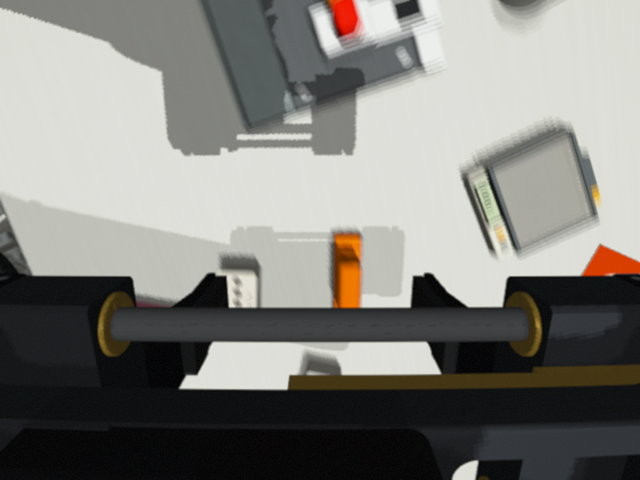

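The wrist picture shows the scraper rib at about (347,270), between the fingers' sides, with a grey block at (240,280). I'm checking where those pixels land, along with my gauge estimate.

Run:
```python
from h import *
p=cam('wrist')
hsv=cv2.cvtColor(np.asarray(p['pixels']),cv2.COLOR_RGB2HSV);m=cv2.inRange(hsv,(8,150,120),(20,255,255));m[:200]=0;m[305:]=0;m[:,400:]=0
for r in(240,255,270,285,300):
    xs=np.where(m[r])[0]
    if len(xs): print(r,xs.min(),xs.max(),at(p,(xs.min(),r),.05).round(4),at(p,(xs.max(),r),.05).round(4))
```

```text
240 335 360 [ 0.5377 -0.252   0.05  ] [ 0.5606 -0.2574  0.05  ]
255 359 359 [ 0.5567 -0.2717  0.05  ] [ 0.5567 -0.2717  0.05  ]
270 339 360 [ 0.5349 -0.2821  0.05  ] [ 0.5545 -0.2867  0.05  ]
285 339 359 [ 0.5316 -0.2972  0.05  ] [ 0.5505 -0.3017  0.05  ]
300 334 359 [ 0.5234 -0.3115  0.05  ] [ 0.5473 -0.3172  0.05  ]
```

>>> arm_command --newtons 30 --steps '[{"slide": [0.006, -0.037, 0], "grip": 1}, {"slide": [0.006, -0.038, 0], "grip": 1}, {"slide": [0, 0, -0.045], "grip": 1}, {"slide": [0, 0, -0.045], "grip": 1}, {"slide": [0, 0, -0.045], "grip": 1}, {"slide": [0, 0, -0.04], "grip": 1}, {"slide": [0, 0, -0.03], "grip": 1}, {"grip": 1}]'

```text
schema error: expected keys rot, slide, grip
```

>>> arm_command --newtons 30 --steps '[{"grip": 0.1}, {"grip": 0.1}, {"grip": 0.1}, {"grip": 0.1}, {"grip": 0.1}, {"grip": 0.1}, {"grip": 0.1}, {"grip": 0.1}]'

```text
schema error: expected keys rot, slide, grip
```

>>> arm_command --newtons 30 --steps '[{"slide": [0.006, -0.037, 0], "rot": [0, 0, 0], "grip": 1}, {"slide": [0.006, -0.038, 0], "rot": [0, 0, 0], "grip": 1}, {"slide": [0, 0, -0.045], "rot": [0, 0, 0], "grip": 1}, {"slide": [0, 0, -0.045], "rot": [0, 0, 0], "grip": 1}, {"slide": [0, 0, -0.045], "rot": [0, 0, 0], "grip": 1}, {"slide": [0, 0, -0.04], "rot": [0, 0, 0], "grip": 1}, {"slide": [0, 0, -0.03], "rot": [0, 0, 0], "grip": 1}, {"slide": [0, 0, 0], "rot": [0, 0, 0], "grip": 1}]'

```text
time: 4.45
ee_pos: [0.5401, -0.2979, 0.0161]
eef_rot: [0.782, 0.623, -0.0, -0.002]
ft_force: [0.6, -0.4, 0.6]
width: 0.0866
grip_force: 0.0
```

>>> arm_command --newtons 30 --steps '[{"slide": [0, 0, 0], "rot": [0, 0, 0], "grip": 0.1}, {"slide": [0, 0, 0], "rot": [0, 0, 0], "grip": 0.1}, {"slide": [0, 0, 0], "rot": [0, 0, 0], "grip": 0.1}, {"slide": [0, 0, 0], "rot": [0, 0, 0], "grip": 0.1}, {"slide": [0, 0, 0], "rot": [0, 0, 0], "grip": 0.1}, {"slide": [0, 0, 0], "rot": [0, 0, 0], "grip": 0.1}, {"slide": [0, 0, 0.02], "rot": [0, 0, 0], "grip": 0.1}, {"slide": [0, 0, 0.02], "rot": [0, 0, 0], "grip": 0.1}]'

```text
time: 5.45
ee_pos: [0.5408, -0.3007, 0.0592]
eef_rot: [0.783, 0.622, 0.0, 0.0]
ft_force: [0.8, -0.0, -1.4]
width: 0.0212
grip_force: 30.0
```

>>> arm_command --steps '[{"slide": [0, 0, 0.05], "rot": [0, 0, 0], "grip": 0.1}, {"slide": [0, 0.02, 0.05], "rot": [0, 0, 3], "grip": 0.1}, {"slide": [0, 0.06, 0.02], "rot": [0, 0, 3], "grip": 0.1}, {"slide": [0, 0.06, 0], "rot": [0, 0, 3], "grip": 0.1}, {"slide": [0, 0.06, 0], "rot": [0, 0, 3], "grip": 0.1}, {"slide": [0, 0.06, 0], "rot": [0, 0, 3], "grip": 0.1}, {"slide": [0, 0.04, 0], "rot": [0, 0, 3.3], "grip": 0.1}, {"slide": [0, 0, 0], "rot": [0, 0, 0], "grip": 0.1}]'

```text
time: 6.45
ee_pos: [0.5408, 0.0026, 0.1785]
eef_rot: [0.671, 0.741, 0.001, -0.0]
ft_force: [0.7, 0.2, -1.8]
width: 0.0218
grip_force: 30.0
```

Run:
```python
from h import *
st();p=cam('wrist');save(p,'w2.png')
for t in('chip_1','stop_face','gauge'): print(t,[(np.round(d['bbox']).tolist(),round(d['conf'],2)) for d in eyes.look_for(t,p)])
```

```text
{'time': 6.45, 'ee_pos': [0.5408, 0.0026, 0.1785], 'eef_rot': [0.6714, 0.7411, 0.0009, -0.0002], 'ft_force': [0.6971, 0.218, -1.8135], 'width': 0.0218, 'grip_force': 29.9684, 'joint_positions': [-0.6744, 0.1934, 0.6633, 1.7766, -0.1283, 1.2137, 0.1234]}
chip_1 [([331.0, 57.0, 345.0, 80.0], 0.72), ([366.0, 191.0, 376.0, 211.0], 0.68), ([342.0, 134.0, 362.0, 150.0], 0.63), ([225.0, 2.0, 472.0, 353.0], 0.26)]
stop_face [([223.0, 3.0, 471.0, 352.0], 0.58)]
gauge [([223.0, 0.0, 475.0, 350.0], 0.72)]
```

View pics/w2.png

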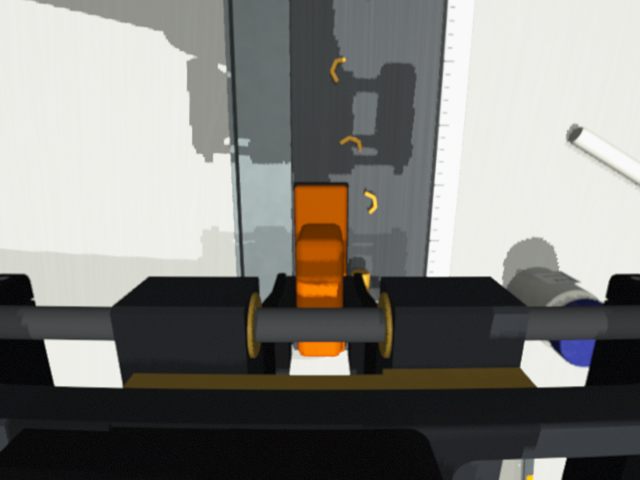

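The wrist picture shows the scraper held straight and parallel to the deck. Three chips are visible at (338,70), (350,143) and (371,202). The deck edges lie at about column 290 (near) and 440 (far).

```bash
cat >> h.py <<'E'
def W2G(X,G): 
    x,y,a=G;d=np.asarray(X)[:2]-[x,y];c,s=np.cos(a),np.sin(a);return np.array([c*d[0]+s*d[1],-s*d[0]+c*d[1]])
def G2W(X,G):
    x,y,a=G;c,s=np.cos(a),np.sin(a);return np.array([x+c*X[0]-s*X[1],y+s*X[0]+c*X[1]])
E
python3 - <<'E'
from h import *
G=(.5677,.1037,np.radians(5.2))
p=cam('wrist');g=cv2.cvtColor(np.asarray(p['pixels']),cv2.COLOR_RGB2GRAY).astype(float)
g=cv2.GaussianBlur(g,(5,5),0)
for r in(15,40,120,160):
    d=np.diff(g[r]);L=270+np.argmin(d[270:315]);R=420+np.argmax(d[420:470])
    print(r,L,R,W2G(at(p,(L+.5,r),.025),G).round(4),W2G(at(p,(R+.5,r),.025),G).round(4))
for u in((338,70),(350,143),(371,202)): print(W2G(at(p,u,.027),G).round(4))
E
```

```text
15 287 445 [-0.0604  0.0617] [0.0619 0.0624]
40 287 443 [-0.0607  0.0438] [0.0616 0.0444]
120 289 438 [-0.0603 -0.0165] [ 0.0619 -0.0162]
160 290 435 [-0.0601 -0.0487] [ 0.0618 -0.0485]
[-0.0212  0.0214]
[-0.0107 -0.0348]
[ 0.0083 -0.0839]
```

>>> arm_command --steps '[{"slide": [0.0145, 0.051, 0], "rot": [0, 0, 0], "grip": 0.1}, {"slide": [0.0145, 0.051, 0], "rot": [0, 0, 0], "grip": 0.1}, {"slide": [0.0145, 0.051, 0], "rot": [0, 0, 0], "grip": 0.1}, {"slide": [0.0145, 0.051, 0], "rot": [0, 0, 0], "grip": 0.1}, {"slide": [0, 0, -0.05], "rot": [0, 0, 0], "grip": 0.1}, {"slide": [0, 0, -0.05], "rot": [0, 0, 0], "grip": 0.1}, {"slide": [0, 0, -0.03], "rot": [0, 0, 0], "grip": 0.1}, {"slide": [0, 0, 0], "rot": [0, 0, 0], "grip": 0.1}]'

```text
time: 7.7
ee_pos: [0.5994, 0.2016, 0.047]
eef_rot: [0.674, 0.738, -0.0, 0.0]
ft_force: [0.0, -0.5, -1.7]
width: 0.0218
grip_force: 30.0
```

>>> arm_command --steps '[{"slide": [0, 0, -0.004], "rot": [0, 0, 0], "grip": 0.1}, {"slide": [0, 0, 0], "rot": [0, 0, 0], "grip": 0.1}, {"slide": [-0.015, -0.0014, 0], "rot": [0, 0, 0], "grip": 0.1}, {"slide": [-0.015, -0.0014, 0], "rot": [0, 0, 0], "grip": 0.1}, {"slide": [-0.015, -0.0014, 0], "rot": [0, 0, 0], "grip": 0.1}, {"slide": [-0.015, -0.0014, 0], "rot": [0, 0, 0], "grip": 0.1}, {"slide": [-0.015, -0.0014, 0], "rot": [0, 0, 0], "grip": 0.1}, {"slide": [-0.01, -0.0009, 0], "rot": [0, 0, 0], "grip": 0.1}]'

```text
time: 8.7
ee_pos: [0.5182, 0.195, 0.0465]
eef_rot: [0.674, 0.738, 0.004, 0.002]
ft_force: [7.6, 0.5, 10.4]
width: 0.0219
grip_force: 30.0
```

>>> arm_command --steps '[{"slide": [-0.0125, -0.001, 0], "rot": [0, 0, 0], "grip": 0.1}, {"slide": [-0.0125, -0.001, 0], "rot": [0, 0, 0], "grip": 0.1}, {"slide": [0, 0, 0], "rot": [0, 0, 0], "grip": 0.1}, {"slide": [0, 0, 0.03], "rot": [0, 0, 0], "grip": 0.1}, {"slide": [0.028, -0.015, 0.01], "rot": [0, 0, 0], "grip": 0.1}, {"slide": [0.028, -0.015, 0], "rot": [0, 0, 0], "grip": 0.1}, {"slide": [0.028, -0.015, 0], "rot": [0, 0, 0], "grip": 0.1}, {"slide": [0.028, -0.016, 0], "rot": [0, 0, 0], "grip": 0.1}]'

```text
time: 9.7
ee_pos: [0.6011, 0.131, 0.0824]
eef_rot: [0.674, 0.739, -0.001, -0.001]
ft_force: [0.0, -0.4, -1.6]
width: 0.0221
grip_force: 29.6
```

>>> arm_command --steps '[{"slide": [0, 0, -0.03], "rot": [0, 0, 0], "grip": 0.1}, {"slide": [0, 0, -0.008], "rot": [0, 0, 0], "grip": 0.1}, {"slide": [-0.0175, -0.0016, 0], "rot": [0, 0, 0], "grip": 0.1}, {"slide": [-0.0175, -0.0016, 0], "rot": [0, 0, 0], "grip": 0.1}, {"slide": [-0.0175, -0.0016, 0], "rot": [0, 0, 0], "grip": 0.1}, {"slide": [-0.0175, -0.0016, 0], "rot": [0, 0, 0], "grip": 0.1}, {"slide": [-0.0175, -0.0016, 0], "rot": [0, 0, 0], "grip": 0.1}, {"slide": [-0.0175, -0.0016, 0], "rot": [0, 0, 0], "grip": 0.1}]'

```text
time: 10.7
ee_pos: [0.4947, 0.1224, 0.0454]
eef_rot: [0.674, 0.739, -0.0, -0.0]
ft_force: [0.2, 0.3, -2.1]
width: 0.0215
grip_force: 30.0
```

>>> arm_command --steps '[{"slide": [0, 0, 0.03], "rot": [0, 0, 0], "grip": 0.1}, {"slide": [0.024, -0.016, 0.008], "rot": [0, 0, 0], "grip": 0.1}, {"slide": [0.024, -0.016, 0], "rot": [0, 0, 0], "grip": 0.1}, {"slide": [0.024, -0.016, 0], "rot": [0, 0, 0], "grip": 0.1}, {"slide": [0.024, -0.016, 0], "rot": [0, 0, 0], "grip": 0.1}, {"slide": [0.024, -0.016, 0], "rot": [0, 0, 0], "grip": 0.1}, {"slide": [0, 0, -0.03], "rot": [0, 0, 0], "grip": 0.1}, {"slide": [0, 0, -0.008], "rot": [0, 0, 0], "grip": 0.1}]'

```text
time: 11.7
ee_pos: [0.6141, 0.0423, 0.0438]
eef_rot: [0.674, 0.739, -0.002, -0.001]
ft_force: [-18.6, -3.0, 46.5]
width: 0.0215
grip_force: 29.9
```

>>> arm_command --steps '[{"slide": [0, 0, 0], "rot": [0, 0, 0], "grip": 0.1}, {"slide": [-0.0175, -0.0016, 0], "rot": [0, 0, 0], "grip": 0.1}, {"slide": [-0.0175, -0.0016, 0], "rot": [0, 0, 0], "grip": 0.1}, {"slide": [-0.0175, -0.0016, 0], "rot": [0, 0, 0], "grip": 0.1}, {"slide": [-0.0175, -0.0016, 0], "rot": [0, 0, 0], "grip": 0.1}, {"slide": [-0.0175, -0.0016, 0], "rot": [0, 0, 0], "grip": 0.1}, {"slide": [-0.0175, -0.0016, 0], "rot": [0, 0, 0], "grip": 0.1}, {"slide": [0, 0, 0], "rot": [0, 0, 0], "grip": 0.1}]'

```text
time: 12.7
ee_pos: [0.5101, 0.0333, 0.0459]
eef_rot: [0.673, 0.739, 0.0, -0.0]
ft_force: [0.2, 0.3, -1.1]
width: 0.022
grip_force: 30.0
```

>>> arm_command --steps '[{"slide": [0, 0, 0.05], "rot": [0, 0, 0], "grip": 0.1}, {"slide": [-0.01, -0.04, 0.05], "rot": [0, 0, 0], "grip": 0.1}, {"slide": [-0.01, -0.05, 0.03], "rot": [0, 0, 0], "grip": 0.1}, {"slide": [0, -0.055, 0], "rot": [0, 0, 0], "grip": 0.1}, {"slide": [0.0, -0.055, 0], "rot": [0, 0, 0], "grip": 0.1}, {"slide": [0, 0, 0], "rot": [0, 0, 0], "grip": 0.1}, {"slide": [0, 0, 0], "rot": [0, 0, 0], "grip": 0.1}, {"slide": [0, 0, 0], "rot": [0, 0, 0], "grip": 0.1}]'

```text
time: 13.7
ee_pos: [0.4917, -0.1644, 0.1736]
eef_rot: [0.673, 0.74, 0.0, -0.0]
ft_force: [0.5, 0.8, -1.3]
width: 0.0215
grip_force: 30.0
```

Run:
```python
from h import *
st();p=cam('top');save(p,'top2.png');w=cam('wrist');save(w,'w3.png')
a=np.asarray(p['pixels'])[190:320,195:390][...,::-1];b=np.asarray(w['pixels'])[:270][...,::-1]
a=cv2.resize(a,(500,333),interpolation=cv2.INTER_CUBIC);b=b
o=np.zeros((600,640,3),np.uint8);o[:270]=b;o[270:600,:500]=a[:330];cv2.imwrite('pics/c3.png',o)
```

```text
{'time': 13.7, 'ee_pos': [0.4917, -0.1644, 0.1736], 'eef_rot': [0.6728, 0.7398, 0.0002, -0.0001], 'ft_force': [0.5483, 0.7711, -1.3235], 'width': 0.0215, 'grip_force': 29.9822, 'joint_positions': [-0.5311, 0.1554, 0.8458, 1.8431, -0.1251, 1.1977, 0.4494]}
```

View pics/c3.png

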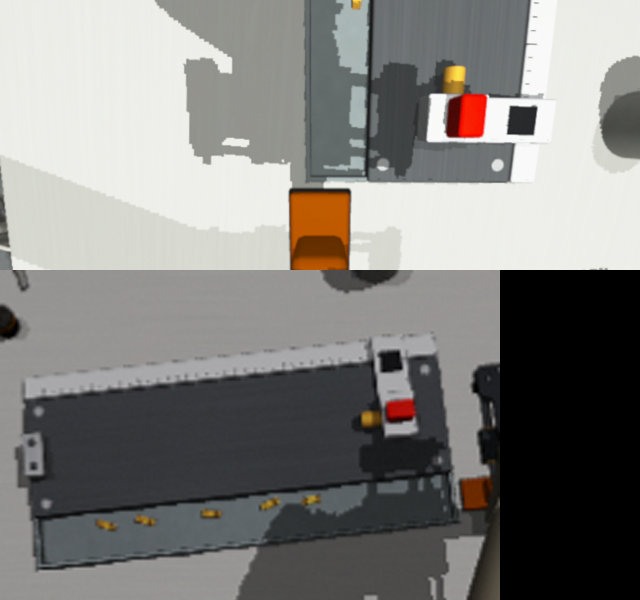

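The picture shows the deck bare and all five chips lying in the gutter. The stop is at the left and the jaw at the right. Next I put the scraper back on the worktop.

>>> arm_command --steps '[{"slide": [0.024, -0.048, 0], "rot": [0, 0, 0], "grip": 0.1}, {"slide": [0.024, -0.049, 0], "rot": [0, 0, 0], "grip": 0.1}, {"slide": [0.025, -0.049, 0], "rot": [0, 0, 0], "grip": 0.1}, {"slide": [0, 0, -0.045], "rot": [0, 0, 0], "grip": 0.1}, {"slide": [0, 0, -0.045], "rot": [0, 0, 0], "grip": 0.1}, {"slide": [0, 0, -0.04], "rot": [0, 0, 0], "grip": 0.1}, {"slide": [0, 0, -0.018], "rot": [0, 0, 0], "grip": 0.1}, {"slide": [0, 0, -0.003], "rot": [0, 0, 0], "grip": 0.1}]'

```text
time: 14.8
ee_pos: [0.5642, -0.3113, 0.0221]
eef_rot: [0.673, 0.739, -0.0, -0.0]
ft_force: [0.3, -0.3, -1.5]
width: 0.0221
grip_force: 30.0
```

>>> arm_command --steps '[{"slide": [0, 0, -0.001], "rot": [0, 0, 0], "grip": 0.1}, {"slide": [0, 0, -0.001], "rot": [0, 0, 0], "grip": 0.1}, {"slide": [0, 0, 0], "rot": [0, 0, 0], "grip": 0.1}, {"slide": [0, 0, 0], "rot": [0, 0, 0], "grip": 0.5}, {"slide": [0, 0, 0], "rot": [0, 0, 0], "grip": 1}, {"slide": [0, 0, 0], "rot": [0, 0, 0], "grip": 1}, {"slide": [0, 0, 0], "rot": [0, 0, 0], "grip": 1}, {"slide": [0, 0, 0.02], "rot": [0, 0, 0], "grip": 1}]'

```text
time: 15.8
ee_pos: [0.5632, -0.3113, 0.04]
eef_rot: [0.674, 0.739, -0.0, -0.001]
ft_force: [-0.2, 0.0, -0.0]
width: 0.0639
grip_force: 0.0
```

>>> arm_command --steps '[{"slide": [0, 0, 0.06], "rot": [0, 0, 0], "grip": 1}, {"slide": [0, 0, 0.06], "rot": [0, 0, 0], "grip": 1}, {"slide": [-0.02, -0.03, 0.05], "rot": [0, 0, 0], "grip": 1}, {"slide": [-0.03, -0.045, 0.01], "rot": [0, 0, -4], "grip": 1}, {"slide": [-0.035, -0.045, 0], "rot": [0, 0, -4], "grip": 1}, {"slide": [-0.035, -0.045, 0], "rot": [0, 0, -4], "grip": 1}, {"slide": [0, 0, 0], "rot": [0, 0, -3], "grip": 1}, {"slide": [0, 0, 0], "rot": [0, 0, 0], "grip": 1}]'

```text
time: 16.8
ee_pos: [0.4438, -0.4773, 0.2217]
eef_rot: [0.765, 0.644, 0.0, 0.001]
ft_force: [0.1, 0.4, -0.9]
width: 0.087
grip_force: 0.0
```

>>> arm_command --steps '[{"slide": [0, 0, 0], "rot": [0, 0, 0], "grip": 1}, {"slide": [0, 0, 0], "rot": [0, 0, 0], "grip": 1}, {"slide": [0, 0, 0], "rot": [0, 0, 0], "grip": 1}, {"slide": [0, 0, 0], "rot": [0, 0, 0], "grip": 1}, {"slide": [0, 0, 0], "rot": [0, 0, 0], "grip": 1}, {"slide": [0, 0, 0], "rot": [0, 0, 0], "grip": 1}, {"slide": [0, 0, 0], "rot": [0, 0, 0], "grip": 1}, {"slide": [0, 0, 0], "rot": [0, 0, 0], "grip": 1}]'

```text
time: 17.8
ee_pos: [0.4441, -0.4768, 0.2206]
eef_rot: [0.764, 0.645, 0.0, 0.0]
ft_force: [-0.3, -0.7, 0.2]
width: 0.0867
grip_force: 0.0
```

Run:
```python
from h import *
st();p=cam('wrist');save(p,'w4.png')
print([(np.round(d['bbox']).tolist(),round(d['conf'],2)) for d in eyes.look_for('block_a',p)])
```

```text
{'time': 17.8, 'ee_pos': [0.4441, -0.4768, 0.2206], 'eef_rot': [0.7644, 0.6448, 0.0001, 0.0], 'ft_force': [-0.3142, -0.6782, 0.2052], 'width': 0.0867, 'grip_force': 0.0, 'joint_positions': [0.1045, 0.5282, 0.9417, 1.4261, -0.4263, 1.401, 0.8824]}
[([317.0, 122.0, 383.0, 205.0], 0.79), ([234.0, 0.0, 291.0, 68.0], 0.77), ([116.0, 24.0, 208.0, 90.0], 0.7)]
```

View pics/w4.png

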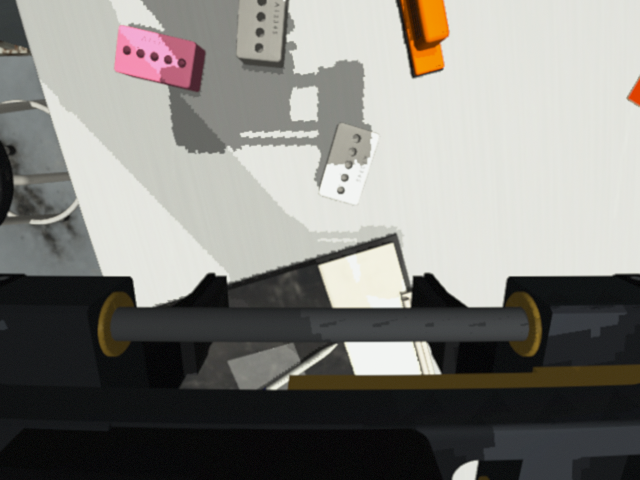

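The wrist view shows block R1 with its top at about (346,163) and block R2 at (262,30). The pink decoy is at (158,55) and the scraper stands at (425,35).

Run:
```python
from h import *
p=cam('wrist');t=cam('top')
for c in [(337,124),(371,131),(355,204),(320,196)]: print(at(p,c,.03).round(4))
h=[(353,138),(341,190)]
W=[at(p,c,.03) for c in h];print('holes',W);d=W[0]-W[1];print(np.degrees(np.arctan2(d[1],d[0])))
M=sum(W)/2;
# height: triangulate block centre from top + wrist
print('tri',tri([(t,((738)/1.85+89.75,249/1.85+149.75)),(p,(346.5,164))]))
print('R2 holes',at(p,(265,2),.03),at(p,(259,47),.03),'edges',at(p,(238,50),.03),at(p,(285,57),.03))
```

```text
[ 0.4746 -0.3953  0.03  ]
[ 0.5046 -0.4066  0.03  ]
[ 0.4801 -0.4715  0.03  ]
[ 0.4481 -0.4582  0.03  ]
holes [array([ 0.48728105, -0.4100885 ,  0.03      ]), array([ 0.46889142, -0.45587232,  0.03      ])]
68.11653719224876
tri [ 0.47853365 -0.43288076  0.0244826 ]
R2 holes [ 0.42979968 -0.28469747  0.03      ] [ 0.41746186 -0.31910219  0.03      ] edges [ 0.39871341 -0.31823006  0.03      ] [ 0.43843497 -0.33113723  0.03      ]
```

>>> arm_command --newtons 40 --steps '[{"slide": [0.016, 0.022, 0], "rot": [0, 0, -6], "grip": 1}, {"slide": [0.017, 0.022, 0], "rot": [0, 0, -6], "grip": 1}, {"slide": [0, 0, -0.05], "rot": [0, 0, 0], "grip": 1}, {"slide": [0, 0, -0.05], "rot": [0, 0, 0], "grip": 1}, {"slide": [0, 0, -0.05], "rot": [0, 0, 0], "grip": 1}, {"slide": [0, 0, -0.045], "rot": [0, 0, 0], "grip": 1}, {"slide": [0, 0, -0.018], "rot": [0, 0, 0], "grip": 1}, {"slide": [0, 0, 0], "rot": [0, 0, 0], "grip": 1}]'

```text
time: 19.0
ee_pos: [0.4769, -0.4328, 0.0074]
eef_rot: [0.828, 0.561, -0.0, -0.0]
ft_force: [-0.2, -0.2, 0.1]
width: 0.0872
grip_force: 0.0
```

>>> arm_command --newtons 40 --steps '[{"slide": [0, 0, 0], "rot": [0, 0, 0], "grip": 0.2}, {"slide": [0, 0, 0], "rot": [0, 0, 0], "grip": 0.2}, {"slide": [0, 0, 0], "rot": [0, 0, 0], "grip": 0.2}, {"slide": [0, 0, 0], "rot": [0, 0, 0], "grip": 0.2}, {"slide": [0, 0, 0], "rot": [0, 0, 0], "grip": 0.2}, {"slide": [0, 0, 0], "rot": [0, 0, 0], "grip": 0.2}, {"slide": [0, 0, 0.03], "rot": [0, 0, 0], "grip": 0.2}, {"slide": [0, 0, 0.05], "rot": [0, 0, 0], "grip": 0.2}]'

```text
time: 20.0
ee_pos: [0.4759, -0.4315, 0.0863]
eef_rot: [0.828, 0.561, -0.001, -0.002]
ft_force: [1.8, 0.1, -3.0]
width: 0.0402
grip_force: 39.2
```

>>> arm_command --steps '[{"slide": [0, 0, 0.06], "rot": [0, 0, 0], "grip": 0.2}, {"slide": [0, 0.03, 0.05], "rot": [0, 0, 3], "grip": 0.2}, {"slide": [0.005, 0.06, 0], "rot": [0, 0, 3], "grip": 0.2}, {"slide": [0.005, 0.06, 0], "rot": [0, 0, 3], "grip": 0.2}, {"slide": [0.005, 0.06, 0], "rot": [0, 0, 3], "grip": 0.2}, {"slide": [0.01, 0.06, 0], "rot": [0, 0, 3], "grip": 0.2}, {"slide": [0.01, 0.06, 0], "rot": [0, 0, 3], "grip": 0.2}, {"slide": [0.01, 0.06, 0], "rot": [0, 0, 3], "grip": 0.2}]'

```text
time: 21.0
ee_pos: [0.5216, -0.0408, 0.1973]
eef_rot: [0.711, 0.703, 0.0, -0.0]
ft_force: [1.6, -0.7, -2.6]
width: 0.0403
grip_force: 39.2
```

>>> arm_command --steps '[{"slide": [0.01, 0.06, 0], "rot": [0, 0, 3], "grip": 0.2}, {"slide": [0.01, 0.06, 0], "rot": [0, 0, 3], "grip": 0.2}, {"slide": [0.01, 0.06, 0], "rot": [0, 0, 0], "grip": 0.2}, {"slide": [0, 0, 0], "rot": [0, 0, 0], "grip": 0.2}, {"slide": [0, 0, 0], "rot": [0, 0, 0], "grip": 0.2}, {"slide": [0, 0, 0], "rot": [0, 0, 0], "grip": 0.2}, {"slide": [0, 0, 0], "rot": [0, 0, 0], "grip": 0.2}, {"slide": [0, 0, 0], "rot": [0, 0, 0], "grip": 0.2}]'

```text
time: 22.0
ee_pos: [0.5522, 0.1366, 0.1977]
eef_rot: [0.674, 0.739, 0.0, -0.0]
ft_force: [0.2, 0.4, -3.1]
width: 0.0402
grip_force: 39.2
```

Run:
```python
from h import *
st();p=cam('wrist');save(p,'w5.png')
```

```text
{'time': 22.0, 'ee_pos': [0.5522, 0.1366, 0.1977], 'eef_rot': [0.674, 0.7387, 0.0002, -0.0], 'ft_force': [0.2307, 0.4297, -3.0914], 'width': 0.0402, 'grip_force': 39.2301, 'joint_positions': [-1.0029, 0.2762, 0.8138, 1.685, -0.2093, 1.2704, -0.0541]}
```

View pics/w5.png

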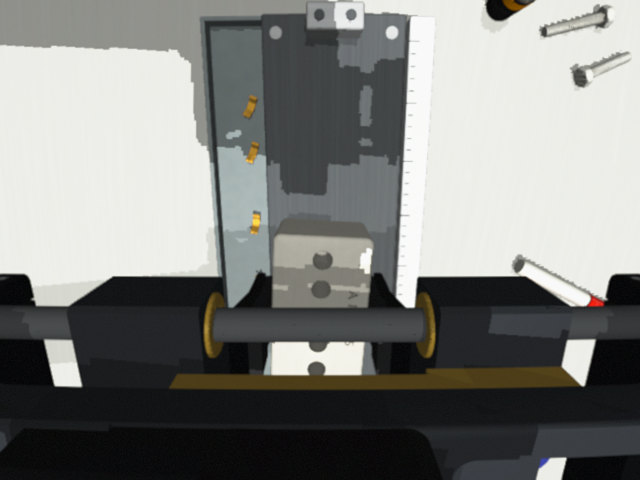

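The wrist view shows the held block square to the row, with its top front edge at row ~236. The deck is clear and the stop is at (335,15) with its foot at row ~30. Chips lie in the gutter.

Run:
```python
from h import *
G=(.5682,.0983,np.radians(5.2))
p=cam('wrist')
g=cv2.GaussianBlur(cv2.cvtColor(np.asarray(p['pixels']),cv2.COLOR_RGB2GRAY),(3,3),0).astype(int)
print('stop col',g[0:45,335].tolist());print('blk',g[214:246,300].tolist())
for r in (28,30,32): print(r,W2G(at(p,(335,r),.025),G),W2G(at(p,(335,r),.053),G))
print('stop sides',W2G(at(p,(307,15),.053),G),W2G(at(p,(363,15),.053),G))
print('deckend',W2G(at(p,(300,16),.025),G))
for c in((275,236),(372,240),(322,238)): print('blk top',W2G(at(p,c,.2217),G))
print('blk bot',W2G(at(p,(322,222),.1917),G)); print('tcp',W2G((.5522,.1366),G))
for r in(60,200):
    d=np.diff(g[r]);L=245+np.argmin(d[245:290]);R=385+np.argmax(d[385:430]);print('deck',L,R,W2G(at(p,(L+.5,r),.025),G),W2G(at(p,(R+.5,r),.025),G))
```

```text
stop col [208, 196, 186, 192, 199, 202, 204, 203, 206, 213, 220, 224, 224, 225, 225, 225, 225, 226, 227, 226, 215, 192, 175, 171, 171, 169, 163, 151, 129, 100, 73, 57, 53, 53, 53, 53, 54, 55, 58, 60, 58, 54, 51, 50, 51]
blk [99, 99, 99, 99, 98, 95, 93, 92, 92, 92, 93, 94, 94, 94, 94, 94, 94, 94, 94, 100, 115, 139, 159, 170, 174, 176, 177, 176, 175, 174, 173, 173]
28 [0.0005303  0.20122171] [-0.00053351  0.19372081]
30 [0.00054548 0.19969714] [-0.00051959  0.19232353]
32 [0.00056073 0.1981699 ] [-0.00050562  0.19092381]
stop sides [-0.02165182  0.20271821] [0.02042202 0.20285312]
deckend [-0.02825645  0.21029182]
blk top [-0.02939513  0.07517035]
blk top [0.00829966 0.07361049]
blk top [-0.0111601   0.07439057]
blk bot [-0.0109567   0.07411672]
tcp [-0.01246292  0.03959249]
deck 261 407 [-0.06093423  0.17657287] [0.06176955 0.17691277]
deck 266 400 [-0.06056108  0.05782928] [0.06212702 0.05802539]
```

>>> arm_command --steps '[{"slide": [0.002, 0.045, 0], "rot": [0, 0, 0], "grip": 0.2}, {"slide": [0.002, 0.0457, 0], "rot": [0, 0, 0], "grip": 0.2}, {"slide": [0, 0, -0.05], "rot": [0, 0, 0], "grip": 0.2}, {"slide": [0, 0, -0.05], "rot": [0, 0, 0], "grip": 0.2}, {"slide": [0, 0, -0.04], "rot": [0, 0, 0], "grip": 0.2}, {"slide": [0, 0, -0.02], "rot": [0, 0, 0], "grip": 0.2}, {"slide": [0, 0, -0.004], "rot": [0, 0, 0], "grip": 0.2}, {"slide": [0, 0, 0], "rot": [0, 0, 0], "grip": 0.2}]'

```text
time: 23.1
ee_pos: [0.5571, 0.2282, 0.0348]
eef_rot: [0.674, 0.739, 0.001, 0.0]
ft_force: [0.0, -0.0, -3.4]
width: 0.0402
grip_force: 39.2
```

Run:
```python
from h import *
G=(.5682,.0983,np.radians(5.2))
st();p=cam('wrist');save(p,'w6.png');cv2.imwrite('pics/w6c.png',np.asarray(p['pixels'])[:300,150:500,::-1])
```

```text
{'time': 23.1, 'ee_pos': [0.5571, 0.2282, 0.0348], 'eef_rot': [0.6737, 0.739, 0.0009, 0.0003], 'ft_force': [0.043, -0.0181, -3.4219], 'width': 0.0402, 'grip_force': 39.2301, 'joint_positions': [-0.9972, 0.5328, 0.6807, 1.7496, -0.3908, 0.9966, -0.0761]}
```

View pics/w6c.png

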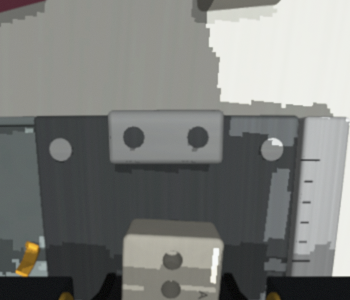

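The close view shows the held block's front facing the stop, with a gap of about 60 px. The block sits a few px right of the stop's centre.

Run:
```python
from h import *
G=(.5682,.0983,np.radians(5.2))
p=cam('wrist');g=cv2.GaussianBlur(cv2.cvtColor(np.asarray(p['pixels']),cv2.COLOR_RGB2GRAY),(3,3),0).astype(int)
print('stop col',g[100:175,317].tolist());print('blk col',g[205:250,300].tolist());print('stoprow',g[135,250:385].tolist());print('blkrow',g[255,260:385].tolist())
S=[W2G(at(p,(150+c,140),.053),G) for c in(109,223)];B=[W2G(at(p,(150+c,245),.0588),G) for c in(123,221.5)]
print(S,B,'stop edges y',[W2G(at(p,(317,r),.053),G)[1].round(4) for r in(112,163)],'blk front top',[W2G(at(p,(322,r),.0588),G)[1].round(4) for r in(235,238)],'foot',W2G(at(p,(322,221),.0288),G))
dk=[W2G(at(p,(150+c,180),.025),G) for c in(42,299)];print(dk)
```

```text
stop col [145, 145, 145, 146, 146, 146, 146, 146, 145, 136, 123, 118, 124, 132, 138, 142, 145, 146, 147, 149, 149, 148, 147, 145, 145, 144, 144, 143, 142, 142, 142, 141, 141, 141, 140, 140, 140, 140, 140, 139, 139, 139, 139, 140, 141, 141, 141, 141, 140, 140, 140, 140, 139, 139, 138, 137, 137, 137, 136, 131, 122, 111, 98, 79, 61, 51, 50, 49, 49, 49, 50, 52, 58, 63, 66]
blk col [67, 67, 66, 66, 66, 66, 66, 66, 66, 66, 66, 66, 67, 72, 82, 89, 92, 92, 92, 93, 93, 94, 94, 94, 95, 95, 94, 94, 99, 114, 138, 159, 170, 175, 176, 176, 176, 175, 174, 174, 174, 174, 174, 174, 173]
stoprow [66, 66, 65, 65, 65, 65, 65, 71, 86, 104, 118, 127, 135, 138, 138, 138, 138, 138, 138, 138, 138, 135, 120, 93, 73, 67, 67, 67, 66, 66, 67, 68, 69, 69, 70, 69, 68, 68, 67, 67, 67, 68, 76, 98, 124, 137, 139, 139, 139, 139, 139, 139, 139, 139, 140, 140, 140, 141, 141, 140, 141, 141, 140, 140, 140, 140, 140, 140, 140, 140, 140, 141, 140, 141, 141, 141, 141, 141, 142, 142, 142, 142, 142, 142, 142, 138, 123, 97, 75, 68, 68, 68, 67, 67, 68, 69, 69, 70, 70, 70, 69, 68, 67, 67, 67, 68, 77, 98, 123, 139, 144, 144, 144, 
[... 344 characters left out ...]
, 171, 170, 163, 144, 117, 95, 89, 94, 102, 110, 117, 122, 123, 120, 115, 105, 93, 84, 82, 89, 108, 136, 158, 168, 170, 171, 171, 170, 171, 171, 171, 171, 171, 172, 173, 172, 172, 171, 171, 171, 170, 170, 169, 169, 169, 169, 170, 170, 170, 171, 173, 188, 218, 242, 250, 250, 247, 230, 197, 170, 150, 125, 95, 67, 52, 49, 49, 49, 49, 50, 50, 50, 50, 49, 50]
[array([-0.02193205,  0.20187345]), array([0.02139989, 0.20194087])] [array([-0.01708051,  0.16204427]), array([0.02149808, 0.16209436])] stop edges y [np.float64(0.212), np.float64(0.1933)] blk front top [np.float64(0.1661), np.float64(0.1649)] foot [0.00235634 0.16515173]
[array([-0.05838281,  0.18386447]), array([0.06171514, 0.184062  ])]
```

>>> arm_command --steps '[{"slide": [-0.0016, 0.008, 0], "rot": [0, 0, 0], "grip": 0.2}, {"slide": [-0.0015, 0.008, 0], "rot": [0, 0, 0], "grip": 0.2}, {"slide": [-0.0015, 0.008, 0], "rot": [0, 0, 0], "grip": 0.2}, {"slide": [0, 0, 0], "rot": [0, 0, 0], "grip": 0.2}, {"slide": [0, 0, -0.001], "rot": [0, 0, 0], "grip": 0.2}, {"slide": [0, 0, -0.001], "rot": [0, 0, 0], "grip": 0.2}, {"slide": [0, 0, 0], "rot": [0, 0, 0], "grip": 0.2}, {"slide": [0, 0, 0], "rot": [0, 0, 0], "grip": 0.2}]'

```text
time: 24.2
ee_pos: [0.5516, 0.2518, 0.0326]
eef_rot: [0.674, 0.739, 0.0, -0.0]
ft_force: [-5.8, -0.9, 9.6]
width: 0.0399
grip_force: 39.2
```

>>> arm_command --steps '[{"slide": [0, 0, 0.0005], "rot": [0, 0, 0], "grip": 0.2}, {"slide": [0, 0.001, 0], "rot": [0, 0, 0], "grip": 0.2}, {"slide": [0, 0.001, 0], "rot": [0, 0, 0], "grip": 0.2}, {"slide": [0, 0.0005, 0], "rot": [0, 0, 0], "grip": 0.2}, {"slide": [0, 0.0005, 0], "rot": [0, 0, 0], "grip": 0.2}, {"slide": [0, 0, 0], "rot": [0, 0, 0], "grip": 0.2}, {"slide": [0, 0, 0], "rot": [0, 0, 0], "grip": 0.2}, {"slide": [0, 0, 0], "rot": [0, 0, 0], "grip": 0.2}]'

```text
time: 25.2
ee_pos: [0.552, 0.2524, 0.0326]
eef_rot: [0.674, 0.738, -0.001, 0.001]
ft_force: [-5.1, -7.2, 8.5]
width: 0.0402
grip_force: 39.3
```

>>> arm_command --steps '[{"slide": [0, 0, 0.001], "rot": [0, 0, 0], "grip": 0.2}, {"slide": [0, 0.0, 0.0005], "rot": [0, 0, 0], "grip": 0.2}, {"slide": [0, 0, 0], "rot": [0, 0, 0], "grip": 0.2}, {"slide": [0, 0.001, 0], "rot": [0, 0, 0], "grip": 0.2}, {"slide": [0, 0, 0], "rot": [0, 0, 0], "grip": 0.2}, {"slide": [0, 0, 0], "rot": [0, 0, 0], "grip": 0.2}, {"slide": [0, 0, 0], "rot": [0, 0, 0], "grip": 0.2}, {"slide": [0, 0, 0], "rot": [0, 0, 0], "grip": 0.2}]'

```text
time: 26.2
ee_pos: [0.5517, 0.2544, 0.0333]
eef_rot: [0.674, 0.739, -0.001, 0.001]
ft_force: [2.2, -6.3, -4.5]
width: 0.04
grip_force: 39.2
```

Run:
```python
from h import *
st();p=cam('wrist');cv2.imwrite('pics/w7c.png',cv2.resize(np.asarray(p['pixels'])[130:300,200:450,::-1],None,fx=2,fy=2))
```

```text
{'time': 26.2, 'ee_pos': [0.5517, 0.2544, 0.0333], 'eef_rot': [0.674, 0.7387, -0.0007, 0.0006], 'ft_force': [2.2123, -6.2644, -4.4571], 'width': 0.04, 'grip_force': 39.1585, 'joint_positions': [-1.0308, 0.5469, 0.6737, 1.7322, -0.3931, 1.0026, -0.121]}
```

View pics/w7c.png

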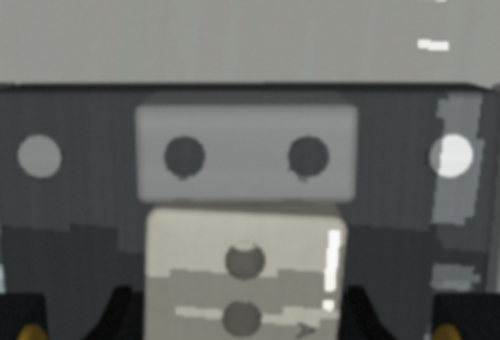

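The block is against the stop (6 N of contact) and centred on it. I lower it the last bit, release and rise.

>>> arm_command --steps '[{"slide": [0, 0, -0.001], "rot": [0, 0, 0], "grip": 0.2}, {"slide": [0, 0, 0], "rot": [0, 0, 0], "grip": 0.6}, {"slide": [0, 0, 0], "rot": [0, 0, 0], "grip": 0.8}, {"slide": [0, 0, 0], "rot": [0, 0, 0], "grip": 0.8}, {"slide": [0, 0, 0], "rot": [0, 0, 0], "grip": 0.8}, {"slide": [0, 0, 0.03], "rot": [0, 0, 0], "grip": 0.8}, {"slide": [0, 0, 0.06], "rot": [0, 0, 0], "grip": 0.8}, {"slide": [0, 0, 0.06], "rot": [0, 0, 0], "grip": 1}]'

```text
time: 27.25
ee_pos: [0.5512, 0.2558, 0.1842]
eef_rot: [0.674, 0.739, -0.0, -0.0]
ft_force: [1.4, 1.2, -0.1]
width: 0.0739
grip_force: 0.0
```

>>> arm_command --steps '[{"slide": [0.01, 0.03, 0.02], "rot": [0, 0, 2.5], "grip": 1}, {"slide": [0.01, 0.03, 0.01], "rot": [0, 0, 2.5], "grip": 1}, {"slide": [0, 0, 0], "rot": [0, 0, 0], "grip": 1}, {"slide": [0, 0, 0], "rot": [0, 0, 0], "grip": 1}, {"slide": [0, 0, 0], "rot": [0, 0, 0], "grip": 1}, {"slide": [0, 0, 0], "rot": [0, 0, 0], "grip": 1}, {"slide": [0, 0, 0], "rot": [0, 0, 0], "grip": 1}, {"slide": [0, 0, 0], "rot": [0, 0, 0], "grip": 1}]'

```text
time: 28.25
ee_pos: [0.5715, 0.3158, 0.2126]
eef_rot: [0.641, 0.768, 0.0, -0.0]
ft_force: [-0.2, -0.5, -0.2]
width: 0.087
grip_force: 0.0
```

Run:
```python
from h import *
st();p=cam('wrist');save(p,'w8.png');t=cam('top');save(t,'top3.png')
print([(np.round(d['bbox']).tolist(),round(d['conf'],2)) for d in eyes.look_for('block_a',p)])
o=np.zeros((600,640,3),np.uint8);o[:290]=np.asarray(p['pixels'])[:290,:,::-1];o[290:600]=cv2.resize(np.asarray(t['pixels'])[195:365,100:510,::-1],(640,265))[:310] if 0 else np.pad(cv2.resize(np.asarray(t['pixels'])[175:365,100:510,::-1],(640,297)),((0,13),(0,0),(0,0)));cv2.imwrite('pics/c8.png',o)
```

```text
{'time': 28.25, 'ee_pos': [0.5715, 0.3158, 0.2126], 'eef_rot': [0.6409, 0.7677, 0.0, -0.0], 'ft_force': [-0.1817, -0.5185, -0.1961], 'width': 0.087, 'grip_force': 0.0, 'joint_positions': [-1.0882, 0.4671, 0.7207, 1.4268, -0.3086, 1.3625, -0.1778]}
[([182.0, 75.0, 245.0, 164.0], 0.9), ([312.0, 88.0, 357.0, 169.0], 0.75), ([261.0, 3.0, 328.0, 51.0], 0.75), ([264.0, 237.0, 314.0, 304.0], 0.69)]
```

View pics/c8.png

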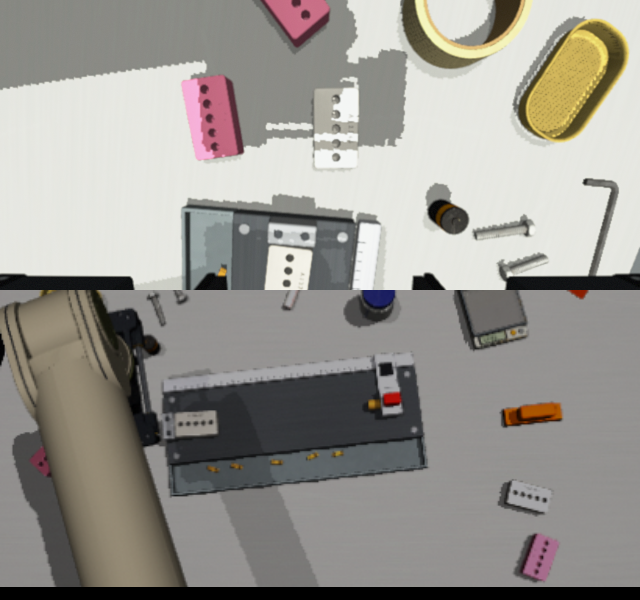

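Block 1 is on the deck, flush with the stop. Block L's holes run from (337,98) to (336,157) in the wrist view, and its sides are at columns 314 and 357. The battery at (448,215) is well clear.

Run:
```python
from h import *
p=cam('wrist');t=None
a,b=at(p,(337,98),.03),at(p,(336,157),.03);d=a-b
print(a,b,(a+b)/2,np.degrees(np.arctan2(d[1],d[0])))
c=np.array([at(p,u,.03) for u in((314,88),(357,87),(356,168),(314,167))]);print(c.round(4),c.mean(0))
# height check: top-view at start (153,196 in crop) with this view
print(at(p,(290,210),.053))
```

```text
[0.5679937  0.42426607 0.03      ] [0.57681249 0.37385275 0.03      ] [0.5724031  0.39905941 0.03      ] 99.92234774294324
[[0.5466 0.4288 0.03  ]
 [0.5835 0.4365 0.03  ]
 [0.5968 0.3674 0.03  ]
 [0.5586 0.3614 0.03  ]] [0.57137577 0.39851638 0.03      ]
[0.54432021 0.32229457 0.053     ]
```

>>> arm_command --newtons 40 --steps '[{"slide": [0, 0.041, 0], "rot": [0, 0, 0], "grip": 1}, {"slide": [0, 0.042, 0], "rot": [0, 0, 0], "grip": 1}, {"slide": [0, 0, -0.05], "rot": [0, 0, 0], "grip": 1}, {"slide": [0, 0, -0.05], "rot": [0, 0, 0], "grip": 1}, {"slide": [0, 0, -0.05], "rot": [0, 0, 0], "grip": 1}, {"slide": [0, 0, -0.04], "rot": [0, 0, 0], "grip": 1}, {"slide": [0, 0, -0.016], "rot": [0, 0, 0], "grip": 1}, {"slide": [0, 0, 0], "rot": [0, 0, 0], "grip": 1}]'

```text
time: 29.45
ee_pos: [0.5715, 0.3987, 0.0064]
eef_rot: [0.641, 0.768, -0.0, 0.0]
ft_force: [0.5, -0.3, 0.2]
width: 0.0868
grip_force: 0.0
```

>>> arm_command --newtons 40 --steps '[{"slide": [0, 0, 0], "rot": [0, 0, 0], "grip": 0.2}, {"slide": [0, 0, 0], "rot": [0, 0, 0], "grip": 0.2}, {"slide": [0, 0, 0], "rot": [0, 0, 0], "grip": 0.2}, {"slide": [0, 0, 0], "rot": [0, 0, 0], "grip": 0.2}, {"slide": [0, 0, 0], "rot": [0, 0, 0], "grip": 0.2}, {"slide": [0, 0, 0], "rot": [0, 0, 0], "grip": 0.2}, {"slide": [0, 0, 0.05], "rot": [0, 0, 0], "grip": 0.2}, {"slide": [0, 0, 0.05], "rot": [0, 0, 0], "grip": 0.2}]'

```text
time: 30.45
ee_pos: [0.5709, 0.3985, 0.1068]
eef_rot: [0.641, 0.768, -0.001, -0.0]
ft_force: [0.4, 0.9, -2.3]
width: 0.0397
grip_force: 40.0
```

>>> arm_command --steps '[{"slide": [0, 0, 0.05], "rot": [0, 0, 0], "grip": 0.2}, {"slide": [-0.003, -0.056, 0], "rot": [0, 0, -2], "grip": 0.2}, {"slide": [-0.003, -0.056, 0], "rot": [0, 0, -2], "grip": 0.2}, {"slide": [-0.003, -0.056, 0], "rot": [0, 0, -1.1], "grip": 0.2}, {"slide": [-0.003, -0.056, 0], "rot": [0, 0, 0], "grip": 0.2}, {"slide": [0, 0, 0], "rot": [0, 0, 0], "grip": 0.2}, {"slide": [0, 0, -0.05], "rot": [0, 0, 0], "grip": 0.2}, {"slide": [0, 0, -0.04], "rot": [0, 0, 0], "grip": 0.2}]'

```text
time: 31.45
ee_pos: [0.559, 0.1759, 0.0649]
eef_rot: [0.674, 0.739, 0.0, -0.0]
ft_force: [-0.1, 0.2, -3.0]
width: 0.0398
grip_force: 40.0
```

>>> arm_command --steps '[{"slide": [0, 0, -0.02], "rot": [0, 0, 0], "grip": 0.2}, {"slide": [0, 0, -0.011], "rot": [0, 0, 0], "grip": 0.2}, {"slide": [0, 0, 0], "rot": [0, 0, 0], "grip": 0.2}, {"slide": [0, 0, 0], "rot": [0, 0, 0], "grip": 0.2}, {"slide": [0, 0, 0], "rot": [0, 0, 0], "grip": 0.2}, {"slide": [0, 0, 0], "rot": [0, 0, 0], "grip": 0.2}, {"slide": [0, 0, 0], "rot": [0, 0, 0], "grip": 0.2}, {"slide": [0, 0, 0], "rot": [0, 0, 0], "grip": 0.2}]'

```text
time: 32.45
ee_pos: [0.5596, 0.1749, 0.0356]
eef_rot: [0.674, 0.738, 0.0, 0.0]
ft_force: [-0.2, -0.6, -3.5]
width: 0.0399
grip_force: 40.0
```

Run:
```python
from h import *
st();p=cam('wrist');cv2.imwrite('pics/w9c.png',cv2.resize(np.asarray(p['pixels'])[50:300,200:450,::-1],None,fx=2,fy=2))
```

```text
{'time': 32.45, 'ee_pos': [0.5596, 0.1749, 0.0356], 'eef_rot': [0.6743, 0.7385, 0.0001, 0.0], 'ft_force': [-0.2292, -0.5644, -3.4699], 'width': 0.0399, 'grip_force': 39.9765, 'joint_positions': [-0.9479, 0.5088, 0.7126, 1.7917, -0.3917, 0.9872, 0.0131]}
```

View pics/w9c.png

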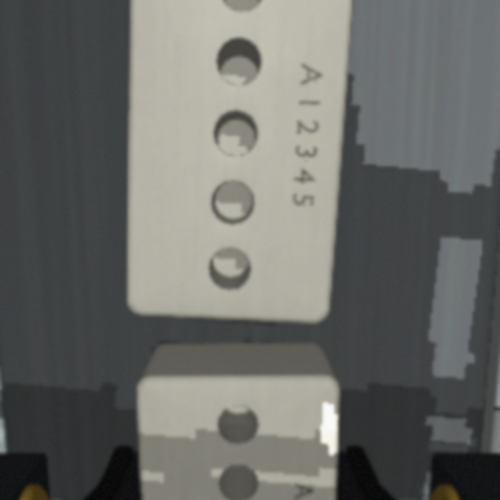

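Block 1 seems turned a couple of degrees: its holes lean from (243,0) to (230,268) in the crop. The held block is square. I'll measure that.

Run:
```python
from h import *
G=(.5672,.1061,np.radians(5.2))
p=cam('wrist');c=lambda x,y:(200+x/2,50+y/2)
for n,uv,z in(('h1',(239,61),.055),('h4',(230,268),.055),('L0',(132,20),.055),('L1',(128,300),.055),('R0',(350,40),.055),('R1',(329,300),.055),('frontL',(150,318),.055),('frontR',(310,322),.055)):
    print(n,W2G(at(p,c(*uv),z),G).round(4))
print('held',[W2G(at(p,c(*u),.058),G).round(4) for u in((138,400),(338,400),(150,378),(320,376))])
g=cv2.cvtColor(np.asarray(p['pixels']),cv2.COLOR_RGB2GRAY).astype(int)
g=cv2.GaussianBlur(g,(5,5),0);
for r in(20,60,110,170,195): 
    d=np.diff(g[r]);R=395+np.argmax(np.abs(d[395:470]));print(r,R,W2G(at(p,(R+.5,r),.025),G).round(4))
cv2.imwrite('pics/full9.png',g)
```

```text
h1 [-0.001   0.1617]
h4 [-0.0027  0.1242]
L0 [-0.0202  0.1687]
L1 [-0.0227  0.1179]
R0 [0.019  0.1653]
R1 [0.0166 0.1179]
frontL [-0.0185  0.1144]
frontR [0.013  0.1136]
held [array([-0.021 ,  0.0984]), array([0.0186, 0.0984]), array([-0.0185,  0.103 ]), array([0.0149, 0.1034])]Traceback (most recent call last):
  File "<stdin>", line 8, in <module>
cv2.error: OpenCV(4.12.0) /io/opencv/modules/imgproc/src/filter.simd.hpp:2998: error: (-213:The function/feature is not implemented) Unsupported combination of source format (=4), and buffer format (=5) in function 'getLinearRowFilter'
```

>>> arm_command --steps '[{"slide": [0, 0, -0.0015], "rot": [0, 0, 0], "grip": 0.2}, {"slide": [-0.0003, 0.003, -0.0005], "rot": [0, 0, 0], "grip": 0.2}, {"slide": [-0.0003, 0.003, 0], "rot": [0, 0, 0], "grip": 0.2}, {"slide": [-0.0002, 0.002, 0], "rot": [0, 0, 0], "grip": 0.2}, {"slide": [0, 0.001, 0], "rot": [0, 0, 0], "grip": 0.2}, {"slide": [0, 0.001, 0], "rot": [0, 0, 0], "grip": 0.2}, {"slide": [0, 0, 0], "rot": [0, 0, 0], "grip": 0.2}, {"slide": [0, 0, 0], "rot": [0, 0, 0], "grip": 0.2}]'

```text
time: 33.55
ee_pos: [0.5588, 0.1844, 0.0336]
eef_rot: [0.674, 0.738, -0.0, 0.0]
ft_force: [-0.0, -2.8, -2.7]
width: 0.0399
grip_force: 40.0
```

>>> arm_command --steps '[{"slide": [0, 0.001, 0], "rot": [0, 0, 0], "grip": 0.2}, {"slide": [0, 0, 0], "rot": [0, 0, 0], "grip": 0.2}, {"slide": [0, 0.0005, 0], "rot": [0, 0, 0], "grip": 0.2}, {"slide": [0, 0, 0], "rot": [0, 0, 0], "grip": 0.2}, {"slide": [0, 0.0005, 0], "rot": [0, 0, 0], "grip": 0.2}, {"slide": [0, 0, 0], "rot": [0, 0, 0], "grip": 0.2}, {"slide": [0, 0, 0], "rot": [0, 0, 0], "grip": 0.2}, {"slide": [0, 0, 0], "rot": [0, 0, 0], "grip": 0.2}]'

```text
time: 34.55
ee_pos: [0.5598, 0.1852, 0.0337]
eef_rot: [0.675, 0.738, 0.0, 0.001]
ft_force: [4.4, -7.1, -4.5]
width: 0.0398
grip_force: 40.0
```

```bash
cat >> h.py <<'E'
def blk(p,rows,lo,hi,z,G,thr=110):
    g=cv2.cvtColor(np.asarray(p['pixels']),cv2.COLOR_RGB2GRAY).astype(float)
    for r in rows:
        d=np.diff(cv2.GaussianBlur(g[r:r+1],(5,1),0)[0]);m=(lo+hi)//2
        L=lo+np.argmax(d[lo:m]);R=m+np.argmin(d[m:hi]);a=W2G(at(p,(L+.5,r),z),G);b=W2G(at(p,(R+.5,r),z),G)
        print(r,L,R,a.round(4),b.round(4),'mid',((a+b)/2).round(4))
E
python3 - <<'E'
from h import *
G=(.5672,.1061,np.radians(5.2))
p=cam('wrist');save(p,'w10.png');blk(p,(40,80,120,160,190,250),240,390,.055,G);st()
g=cv2.cvtColor(np.asarray(p['pixels']),cv2.COLOR_RGB2GRAY)
print(g[200:245,290].tolist(),g[200:245,340].tolist())
E
```

```text
40 258 374 [-0.021   0.1852] [0.0196 0.1851] mid [-0.0007  0.1851]
80 261 371 [-0.0204  0.1719] [0.0189 0.1719] mid [-0.0007  0.1719]
120 262 369 [-0.0206  0.1582] [0.0186 0.1581] mid [-0.001   0.1581]
160 262 368 [-0.0211  0.1437] [0.0187 0.1437] mid [-0.0012  0.1437]
190 263 366 [-0.0212  0.1325] [0.0183 0.1324] mid [-0.0015  0.1324]
250 268 369 [-0.0202  0.1085] [0.0202 0.1084] mid [0.     0.1084]
{'time': 34.6, 'ee_pos': [0.5598, 0.1852, 0.0337], 'eef_rot': [0.675, 0.7378, 0.0001, 0.0012], 'ft_force': [3.4476, -6.5087, -4.1958], 'width': 0.0397, 'grip_force': 39.9657, 'joint_positions': [-0.9604, 0.5173, 0.7092, 1.7847, -0.3942, 0.9851, -0.0051]}
[176, 176, 175, 176, 176, 174, 175, 176, 175, 175, 175, 174, 173, 173, 174, 173, 173, 174, 174, 173, 173, 173, 172, 172, 172, 171, 170, 170, 170, 170, 168, 168, 160, 143, 115, 94, 94, 108, 139, 161, 171, 176, 178, 177, 177] [175, 175, 174, 174, 174, 174, 173, 174, 174, 174, 174, 174, 173, 173, 173, 173, 174, 174, 174, 174, 173, 172, 173, 173, 174, 171, 172, 173, 172, 171, 171, 171, 169, 163, 145, 115, 95, 113, 141, 161, 170, 174, 176, 175, 175]
```

>>> arm_command --steps '[{"slide": [-0.0005, 0.0005, 0], "rot": [0, 0, 0], "grip": 0.2}, {"slide": [0, 0.0005, 0], "rot": [0, 0, 0], "grip": 0.2}, {"slide": [0, 0, 0], "rot": [0, 0, 0], "grip": 0.2}, {"slide": [0, 0, -0.001], "rot": [0, 0, 0], "grip": 0.2}, {"slide": [0, -0.0005, -0.0005], "rot": [0, 0, 0], "grip": 0.2}, {"slide": [0, -0.0005, 0], "rot": [0, 0, 0], "grip": 0.2}, {"slide": [0, 0, 0], "rot": [0, 0, 0], "grip": 0.2}, {"slide": [0, 0, 0], "rot": [0, 0, 0], "grip": 0.2}]'

```text
time: 35.6
ee_pos: [0.5598, 0.1852, 0.0328]
eef_rot: [0.675, 0.738, 0.001, 0.001]
ft_force: [3.6, -7.2, 0.9]
width: 0.0398
grip_force: 40.0
```

>>> arm_command --steps '[{"slide": [0, 0, 0], "rot": [0, 0, 0], "grip": 0.5}, {"slide": [0, 0, 0], "rot": [0, 0, 0], "grip": 0.6}, {"slide": [0, 0, 0], "rot": [0, 0, 0], "grip": 0.7}, {"slide": [0, 0, 0], "rot": [0, 0, 0], "grip": 0.8}, {"slide": [0, 0, 0], "rot": [0, 0, 0], "grip": 0.8}, {"slide": [0, 0, 0.03], "rot": [0, 0, 0], "grip": 0.8}, {"slide": [0, -0.01, 0.06], "rot": [0, 0, 0], "grip": 0.8}, {"slide": [0, -0.06, 0.06], "rot": [0, 0, 0], "grip": 1}]'

```text
time: 36.6
ee_pos: [0.5585, 0.1348, 0.1683]
eef_rot: [0.673, 0.74, 0.001, 0.0]
ft_force: [0.7, -0.5, -0.1]
width: 0.0739
grip_force: 0.0
```

Run:
```python
from h import *
G=(.5672,.1061,np.radians(5.2))
st();p=cam('wrist');save(p,'w11.png')
a=proj(p,[*G2W((0,.15),G),.055]);b=proj(p,[*G2W((0,.08),G),.055]);print(a,b)
for y in(.17,.15,.13,.1,.08,.06):
    u=proj(p,[*G2W((0,y),G),.055]);blk(p,[int(u[1])],int(u[0])-65,int(u[0])+65,.055,G)
```

```text
{'time': 36.6, 'ee_pos': [0.5585, 0.1348, 0.1683], 'eef_rot': [0.6726, 0.74, 0.0008, 0.0002], 'ft_force': [0.6752, -0.5391, -0.1009], 'width': 0.0739, 'grip_force': 0.0, 'joint_positions': [-0.989, 0.3224, 0.8181, 1.7085, -0.2498, 1.2174, -0.0142]}
[328.24242048  67.19853305] [327.25806596 169.0663758 ]
35 297 356 [-0.0212  0.1705] [0.0191 0.1708] mid [-0.001   0.1707]
67 297 355 [-0.0213  0.15  ] [0.0189 0.1503] mid [-0.0012  0.1502]
97 296 353 [-0.0222  0.1302] [0.018  0.1304] mid [-0.0021  0.1303]
141 299 354 [-0.0203  0.1   ] [0.0195 0.1002] mid [-0.0004  0.1001]
169 299 353 [-0.0205  0.08  ] [0.0194 0.0802] mid [-0.0006  0.0801]
196 298 352 [-0.0214  0.0599] [0.0192 0.0601] mid [-0.0011  0.06  ]
```

>>> arm_command --steps '[{"slide": [-0.016, -0.06, 0.02], "rot": [0, 0, -3], "grip": 1}, {"slide": [-0.016, -0.06, 0.02], "rot": [0, 0, -3], "grip": 1}, {"slide": [-0.016, -0.06, 0.01], "rot": [0, 0, -3], "grip": 1}, {"slide": [-0.016, -0.06, 0], "rot": [0, 0, -3], "grip": 1}, {"slide": [-0.016, -0.06, 0], "rot": [0, 0, -3], "grip": 1}, {"slide": [-0.016, -0.06, 0], "rot": [0, 0, -3], "grip": 1}, {"slide": [-0.016, -0.06, 0], "rot": [0, 0, -2], "grip": 1}, {"slide": [-0.016, -0.06, 0], "rot": [0, 0, -2], "grip": 1}]'

```text
time: 37.65
ee_pos: [0.4314, -0.3434, 0.2146]
eef_rot: [0.803, 0.596, 0.001, 0.0]
ft_force: [0.4, -0.2, 0.2]
width: 0.0871
grip_force: 0.0
```

>>> arm_command --steps '[{"slide": [0, -0.02, 0], "rot": [0, 0, 0], "grip": 1}, {"slide": [0, 0, 0], "rot": [0, 0, 0], "grip": 1}, {"slide": [0, 0, 0], "rot": [0, 0, 0], "grip": 1}, {"slide": [0, 0, 0], "rot": [0, 0, 0], "grip": 1}, {"slide": [0, 0, 0], "rot": [0, 0, 0], "grip": 1}, {"slide": [0, 0, 0], "rot": [0, 0, 0], "grip": 1}, {"slide": [0, 0, 0], "rot": [0, 0, 0], "grip": 1}, {"slide": [0, 0, 0], "rot": [0, 0, 0], "grip": 1}]'

```text
time: 38.65
ee_pos: [0.4317, -0.3619, 0.2145]
eef_rot: [0.803, 0.596, 0.0, 0.0]
ft_force: [-0.3, 0.9, 0.1]
width: 0.0869
grip_force: 0.0
```

Run:
```python
from h import *
st();p=cam('wrist');save(p,'w12.png');t=cam('top')
D=eyes.look_for('block_a',p)
im=np.asarray(p['pixels']);
o=np.zeros((570,640,3),np.uint8);o[:300]=im[:300,:,::-1];o[300:]=cv2.resize(np.asarray(t['pixels'])[190:355,120:510,::-1],(640,270));cv2.imwrite('pics/c12.png',o)
for d in D:
    l,tp,r,b=d['bbox'];u=((l+r)/2,(tp+b)/2);v=im[int(u[1])-8:int(u[1])+8,int(u[0])-8:int(u[0])+8].mean((0,1));print(np.round(d['bbox']),round(d['conf'],2),v.round(),at(p,u,.03).round(3))
```

```text
{'time': 38.65, 'ee_pos': [0.4317, -0.3619, 0.2145], 'eef_rot': [0.8028, 0.5963, 0.0, 0.0], 'ft_force': [-0.2821, 0.8674, 0.0565], 'width': 0.0869, 'grip_force': 0.0, 'joint_positions': [-0.2986, 0.3426, 1.133, 1.684, -0.3195, 1.3202, 0.5997]}
[266. 109. 313. 190.] 0.83 [170. 169. 160.] [ 0.424 -0.294  0.03 ]
[158. 171. 239. 223.] 0.71 [207. 118. 146.] [ 0.328 -0.31   0.03 ]
```

View pics/c12.png

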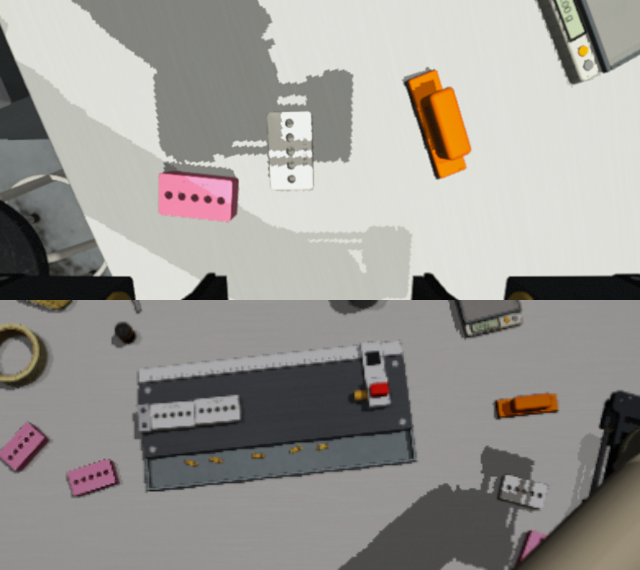

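The wrist view shows block R2 (holes from (290,123) to (291,179)), the pink decoy at (198,197) and the scraper standing. The top view shows two blocks in the row from the stop, with the jaw clear of them.

Run:
```python
from h import *
p=cam('wrist');a,b=at(p,(290,123),.03),at(p,(291,179),.03);d=a-b
print((a+b)/2,np.degrees(np.arctan2(d[1],d[0])))
s=at(p,(313,120),.03)-at(p,(313,185),.03);print(np.degrees(np.arctan2(s[1],s[0])),at(p,(269,150),.03),at(p,(313,150),.03))
```

```text
[ 0.42406927 -0.29589325  0.03      ] 73.17548709084849
72.96539073495512 [ 0.40560919 -0.28889273  0.03      ] [ 0.44419979 -0.30061218  0.03      ]
```

>>> arm_command --newtons 40 --steps '[{"slide": [-0.0035, 0.033, 0], "rot": [0, 0, 0], "grip": 0.7}, {"slide": [-0.0035, 0.033, 0], "rot": [0, 0, 0], "grip": 0.7}, {"slide": [0, 0, -0.05], "rot": [0, 0, 0], "grip": 0.7}, {"slide": [0, 0, -0.05], "rot": [0, 0, 0], "grip": 0.7}, {"slide": [0, 0, -0.05], "rot": [0, 0, 0], "grip": 0.7}, {"slide": [0, 0, -0.04], "rot": [0, 0, 0], "grip": 0.7}, {"slide": [0, 0, -0.018], "rot": [0, 0, 0], "grip": 0.7}, {"slide": [0, 0, 0], "rot": [0, 0, 0], "grip": 0.7}]'

```text
time: 39.85
ee_pos: [0.4243, -0.2961, 0.0064]
eef_rot: [0.803, 0.596, -0.0, -0.0]
ft_force: [-0.1, -0.1, -0.9]
width: 0.0605
grip_force: 0.0
```

>>> arm_command --newtons 40 --steps '[{"slide": [0, 0, 0], "rot": [0, 0, 0], "grip": 0.2}, {"slide": [0, 0, 0], "rot": [0, 0, 0], "grip": 0.2}, {"slide": [0, 0, 0], "rot": [0, 0, 0], "grip": 0.2}, {"slide": [0, 0, 0], "rot": [0, 0, 0], "grip": 0.2}, {"slide": [0, 0, 0], "rot": [0, 0, 0], "grip": 0.2}, {"slide": [0, 0, 0], "rot": [0, 0, 0], "grip": 0.2}, {"slide": [0, 0, 0.05], "rot": [0, 0, 0], "grip": 0.2}, {"slide": [0, 0, 0.05], "rot": [0, 0, 0], "grip": 0.2}]'

```text
time: 40.85
ee_pos: [0.4241, -0.2957, 0.1075]
eef_rot: [0.803, 0.596, -0.0, -0.0]
ft_force: [1.7, 0.7, -2.0]
width: 0.0397
grip_force: 40.0
```

>>> arm_command --steps '[{"slide": [0, 0, 0.05], "rot": [0, 0, 0], "grip": 0.2}, {"slide": [0.02, 0.057, 0.03], "rot": [0, 0, 3], "grip": 0.2}, {"slide": [0.02, 0.057, 0], "rot": [0, 0, 3], "grip": 0.2}, {"slide": [0.02, 0.057, 0], "rot": [0, 0, 3], "grip": 0.2}, {"slide": [0.02, 0.057, 0], "rot": [0, 0, 3], "grip": 0.2}, {"slide": [0.02, 0.057, 0], "rot": [0, 0, 3], "grip": 0.2}, {"slide": [0.02, 0.057, 0], "rot": [0, 0, 3], "grip": 0.2}, {"slide": [0.021, 0.0587, 0], "rot": [0, 0, 4], "grip": 0.2}]'

```text
time: 41.85
ee_pos: [0.5644, 0.1024, 0.1842]
eef_rot: [0.674, 0.739, 0.0, -0.0]
ft_force: [-0.5, -1.1, -2.5]
width: 0.0396
grip_force: 40.0
```

>>> arm_command --steps '[{"slide": [0, 0, 0], "rot": [0, 0, 0], "grip": 0.2}, {"slide": [0, 0, -0.05], "rot": [0, 0, 0], "grip": 0.2}, {"slide": [0, 0, -0.05], "rot": [0, 0, 0], "grip": 0.2}, {"slide": [0, 0, -0.04], "rot": [0, 0, 0], "grip": 0.2}, {"slide": [0, 0, -0.012], "rot": [0, 0, 0], "grip": 0.2}, {"slide": [0, 0, 0], "rot": [0, 0, 0], "grip": 0.2}, {"slide": [0, 0, 0], "rot": [0, 0, 0], "grip": 0.2}, {"slide": [0, 0, 0], "rot": [0, 0, 0], "grip": 0.2}]'

```text
time: 42.85
ee_pos: [0.5646, 0.1006, 0.0329]
eef_rot: [0.674, 0.738, 0.001, 0.0]
ft_force: [-0.3, 0.5, -3.0]
width: 0.0392
grip_force: 39.9
```

Run:
```python
from h import *
G=(.5672,.1061,np.radians(5.2))
st();p=cam('wrist');save(p,'w13.png')
for y in(.1,.08,.06,.05):
    u=proj(p,[*G2W((0,y),G),.055]);blk(p,[int(u[1])],int(u[0])-80,int(u[0])+80,.055,G)
blk(p,[250,260],250,390,.058,G)
g=cv2.cvtColor(np.asarray(p['pixels']),cv2.COLOR_RGB2GRAY)
for c in(285,350): 
    q=g[:260,c].astype(int);print(c,[(i,int(q[i])) for i in range(170,255,3)])
```

```text
{'time': 42.85, 'ee_pos': [0.5646, 0.1006, 0.0329], 'eef_rot': [0.6743, 0.7384, 0.0006, 0.0003], 'ft_force': [-0.3187, 0.4692, -2.9738], 'width': 0.0392, 'grip_force': 39.9469, 'joint_positions': [-0.9272, 0.5316, 0.8433, 1.8328, -0.4708, 0.9887, 0.205]}
40 270 384 [-0.0198  0.1002] [0.0199 0.1002] mid [1.000e-04 1.002e-01]
100 271 381 [-0.02    0.0803] [0.0196 0.0803] mid [-0.0002  0.0803]
157 273 379 [-0.0199  0.0601] [0.0197 0.0601] mid [-0.0001  0.0601]
184 273 377 [-0.0202  0.05  ] [0.0193 0.05  ] mid [-0.0004  0.05  ]
250 268 369 [-0.0226  0.0248] [0.0167 0.0248] mid [-0.0029  0.0248]
260 268 368 [-0.0227  0.0207] [0.0165 0.0207] mid [-0.0031  0.0207]
285 [(170, 177), (173, 177), (176, 178), (179, 177), (182, 177), (185, 177), (188, 177), (191, 175), (194, 172), (197, 155), (200, 72), (203, 66), (206, 65), (209, 66), (212, 65), (215, 66), (218, 67), (221, 79), (224, 91), (227, 94), (230, 93), (233, 94), (236, 103), (239, 168), (242, 177), (245, 174), (248, 175), (251, 171), (254, 171)]
350 [(170, 176), (173, 175), (176, 175), (179, 175), (182, 174), (185, 175), (188, 175), (191, 173), (194, 173), (197, 161), (200, 71), (203, 67), (206, 66), (209, 66), (212, 67), (215, 66), (218, 67), (221, 86), (224, 93), (227, 94), (230, 92), (233, 94), (236, 111), (239, 168), (242, 174), (245, 171), (248, 172), (251, 170), (254, 168)]
```

>>> arm_command --steps '[{"slide": [0.0008, 0.004, 0], "rot": [0, 0, 0], "grip": 0.2}, {"slide": [0.0007, 0.004, 0], "rot": [0, 0, 0], "grip": 0.2}, {"slide": [-0.0003, 0.0035, 0], "rot": [0, 0, 0], "grip": 0.2}, {"slide": [0, 0.001, 0], "rot": [0, 0, 0], "grip": 0.2}, {"slide": [0, 0.001, 0], "rot": [0, 0, 0], "grip": 0.2}, {"slide": [0, 0.001, 0], "rot": [0, 0, 0], "grip": 0.2}, {"slide": [0, 0, 0], "rot": [0, 0, 0], "grip": 0.2}, {"slide": [0, 0, 0], "rot": [0, 0, 0], "grip": 0.2}]'

```text
time: 43.9
ee_pos: [0.5654, 0.1149, 0.0322]
eef_rot: [0.674, 0.738, 0.0, 0.0]
ft_force: [-0.2, -0.5, -3.2]
width: 0.0397
grip_force: 39.9
```

>>> arm_command --steps '[{"slide": [0, 0.001, 0], "rot": [0, 0, 0], "grip": 0.2}, {"slide": [0, 0, 0], "rot": [0, 0, 0], "grip": 0.2}, {"slide": [0, 0.001, 0], "rot": [0, 0, 0], "grip": 0.2}, {"slide": [0, 0, 0], "rot": [0, 0, 0], "grip": 0.2}, {"slide": [0, 0.0005, 0], "rot": [0, 0, 0], "grip": 0.2}, {"slide": [0, 0, 0], "rot": [0, 0, 0], "grip": 0.2}, {"slide": [0, 0, 0], "rot": [0, 0, 0], "grip": 0.2}, {"slide": [0, 0, 0], "rot": [0, 0, 0], "grip": 0.2}]'

```text
time: 44.9
ee_pos: [0.5656, 0.1155, 0.0323]
eef_rot: [0.675, 0.738, -0.001, 0.001]
ft_force: [-0.1, -7.6, -1.7]
width: 0.0399
grip_force: 39.9
```

>>> arm_command --steps '[{"slide": [0, 0.0007, 0], "rot": [0, 0, 0], "grip": 0.2}, {"slide": [0, 0, 0], "rot": [0, 0, 0], "grip": 0.2}, {"slide": [0, 0, 0], "rot": [0, 0, 0], "grip": 0.2}, {"slide": [0, 0, -0.0007], "rot": [0, 0, 0], "grip": 0.2}, {"slide": [0, -0.0005, -0.0005], "rot": [0, 0, 0], "grip": 0.2}, {"slide": [0, -0.0005, 0], "rot": [0, 0, 0], "grip": 0.2}, {"slide": [0, -0.0005, 0], "rot": [0, 0, 0], "grip": 0.2}, {"slide": [0, 0, 0], "rot": [0, 0, 0], "grip": 0.2}]'

```text
time: 45.9
ee_pos: [0.5659, 0.1155, 0.0314]
eef_rot: [0.675, 0.738, 0.0, 0.001]
ft_force: [-0.9, -6.3, 0.0]
width: 0.0397
grip_force: 39.9
```

>>> arm_command --steps '[{"slide": [0, 0, 0], "rot": [0, 0, 0], "grip": 0.5}, {"slide": [0, 0, 0], "rot": [0, 0, 0], "grip": 0.6}, {"slide": [0, 0, 0], "rot": [0, 0, 0], "grip": 0.7}, {"slide": [0, 0, 0], "rot": [0, 0, 0], "grip": 0.8}, {"slide": [0, 0, 0], "rot": [0, 0, 0], "grip": 0.8}, {"slide": [0, 0, 0.03], "rot": [0, 0, 0], "grip": 0.8}, {"slide": [0, -0.01, 0.06], "rot": [0, 0, 0], "grip": 0.8}, {"slide": [0, -0.03, 0.06], "rot": [0, 0, 0], "grip": 1}]'

```text
time: 46.9
ee_pos: [0.5653, 0.0797, 0.1786]
eef_rot: [0.673, 0.739, 0.0, -0.0]
ft_force: [0.3, 1.1, -0.4]
width: 0.0741
grip_force: 0.0
```

>>> arm_command --steps '[{"slide": [0, -0.03, 0.0], "rot": [0, 0, 0], "grip": 1}, {"slide": [0, 0, 0], "rot": [0, 0, 0], "grip": 1}, {"slide": [0, 0, 0], "rot": [0, 0, 0], "grip": 1}, {"slide": [0, 0, 0], "rot": [0, 0, 0], "grip": 1}, {"slide": [0, 0, 0], "rot": [0, 0, 0], "grip": 1}, {"slide": [0, 0, 0], "rot": [0, 0, 0], "grip": 1}, {"slide": [0, 0, 0], "rot": [0, 0, 0], "grip": 1}, {"slide": [0, 0, 0], "rot": [0, 0, 0], "grip": 1}]'

```text
time: 47.9
ee_pos: [0.5654, 0.0487, 0.1769]
eef_rot: [0.674, 0.738, 0.0, 0.0]
ft_force: [-0.2, -1.1, 0.5]
width: 0.087
grip_force: 0.0
```

Run:
```python
from h import *
G=(.5672,.1061,np.radians(5.2))
st();p=cam('wrist');save(p,'w14.png')
for y in(.17,.15,.13,.1,.08,.06,.03,.01,-.01):
    u=proj(p,[*G2W((0,y),G),.055]);
    if u[1]>2: blk(p,[int(u[1])],int(u[0])-65,int(u[0])+65,.055,G)
t=cam('top');save(t,'top4.png')
print([(np.round(d['bbox']).tolist(),round(d['conf'],2)) for d in eyes.look_for('jaw_grip',t)],[(np.round(d['bbox']).tolist(),round(d['conf'],2)) for d in eyes.look_for('plunger_tip',t)])
o=np.zeros((590,640,3),np.uint8);o[:300]=np.asarray(p['pixels'])[:300,:,::-1];o[300:]=cv2.resize(np.asarray(t['pixels'])[200:306,190:424,::-1],(640,290));cv2.imwrite('pics/c14.png',o)
```

```text
{'time': 47.9, 'ee_pos': [0.5654, 0.0487, 0.1769], 'eef_rot': [0.6744, 0.7384, 0.0, 0.0], 'ft_force': [-0.1575, -1.1243, 0.4732], 'width': 0.087, 'grip_force': 0.0, 'joint_positions': [-0.9712, 0.3433, 0.987, 1.7198, -0.3014, 1.2415, 0.1786]}
13 301 358 [-0.0191  0.1004] [0.0205 0.1005] mid [0.0007 0.1005]
44 301 357 [-0.0193  0.0804] [0.0202 0.0804] mid [0.0005 0.0804]
74 301 357 [-0.0195  0.0604] [0.0207 0.0605] mid [0.0006 0.0605]
118 301 355 [-0.0198  0.0301] [0.0199 0.0301] mid [0.     0.0301]
145 301 354 [-0.0201  0.0107] [0.0196 0.0107] mid [-0.0002  0.0107]
172 301 353 [-0.0203 -0.0093] [ 0.0193 -0.0093] mid [-0.0005 -0.0093]
[([335.0, 213.0, 360.0, 256.0], 0.74), ([201.0, 217.0, 374.0, 307.0], 0.34)] [([338.0, 243.0, 345.0, 251.0], 0.61)]
```

View pics/c14.png

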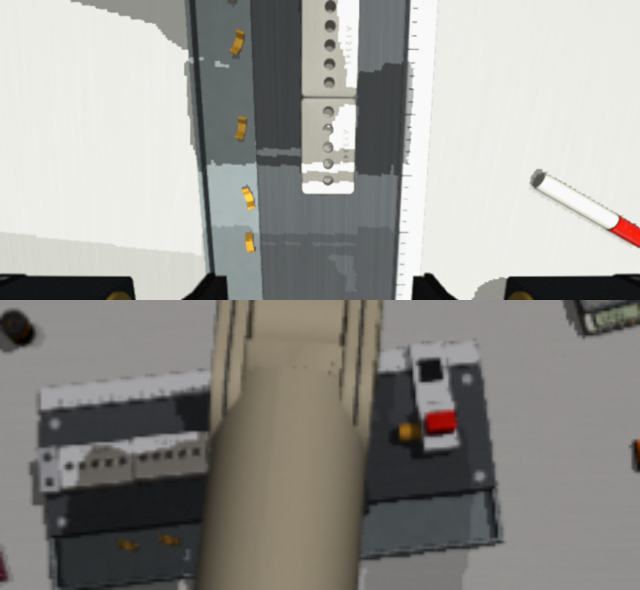

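The top and wrist views show three blocks butted in a line and centred on the deck, with chips only in the gutter and the jaw clear. Now I move on to the jaw and look at it from closer.

>>> arm_command --steps '[{"slide": [0.002, -0.05, 0.02], "rot": [0, 0, 0], "grip": 0.7}, {"slide": [0.002, -0.05, 0], "rot": [0, 0, 0], "grip": 0.7}, {"slide": [0.002, -0.05, 0], "rot": [0, 0, 0], "grip": 0.7}, {"slide": [0.004, -0.05, 0], "rot": [0, 0, 0], "grip": 0.7}, {"slide": [0, 0, 0], "rot": [0, 0, 0], "grip": 0.7}, {"slide": [0, 0, 0], "rot": [0, 0, 0], "grip": 0.7}, {"slide": [0, 0, 0], "rot": [0, 0, 0], "grip": 0.7}, {"slide": [0, 0, 0], "rot": [0, 0, 0], "grip": 0.7}]'

```text
time: 49.1
ee_pos: [0.5757, -0.15, 0.1969]
eef_rot: [0.674, 0.739, 0.0, -0.0]
ft_force: [0.4, 0.7, 0.4]
width: 0.061
grip_force: 0.0
```

Run:
```python
from h import *
G=(.5672,.1061,np.radians(5.2))
st();p=cam('wrist');save(p,'w15.png');im=np.asarray(p['pixels'])
hsv=cv2.cvtColor(im,cv2.COLOR_RGB2HSV)
m=cv2.inRange(hsv,(0,200,150),(6,255,255))|cv2.inRange(hsv,(174,200,150),(180,255,255))
k,l,s,c=cv2.connectedComponentsWithStats(m);i=1+np.argmax(s[1:,4]);print(s[i],c[i])
x,y,w,h,_=s[i]
print('bright red bbox at z=.086',[W2G(at(p,u,.086),G).round(4) for u in((x,y),(x+w,y+h),(x+w/2,y+h/2))],at(p,(x+w/2,y+h/2),.086))
v=hsv[...,2];ys,xs=np.where(l==i);print('V',np.percentile(v[ys,xs],[5,50,95]))
top=(l==i)&(v>230);ys,xs=np.where(top);
if len(xs):
  b=(xs.min(),ys.min(),xs.max()+1,ys.max()+1);print(b,[W2G(at(p,u,.086),G).round(4) for u in((b[0],b[1]),(b[2],b[3]))],at(p,((b[0]+b[2])/2,(b[1]+b[3])/2),.086))
br=cv2.inRange(hsv,(14,120,100),(28,255,255));k,l,s,c=cv2.connectedComponentsWithStats(br)
for j in range(1,k):
    if s[j,4]>60: print('brass',s[j],W2G(at(p,c[j],.049),G).round(4), 'tipedge',W2G(at(p,(c[j][0],s[j,1]),.045),G).round(4))
for y in(.03,.01,-.01):
    u=proj(p,[*G2W((0,y),G),.055]);
    if u[1]>2: blk(p,[int(u[1])],int(u[0])-65,int(u[0])+65,.055,G)
u=proj(p,[*G2W((0,-.025),G),.055]);g=cv2.cvtColor(im,cv2.COLOR_RGB2GRAY);r=int(u[1]);print('end',u,g[max(0,r-8):r+9,int(u[0])-15].tolist())
```

```text
{'time': 49.1, 'ee_pos': [0.5757, -0.15, 0.1969], 'eef_rot': [0.6736, 0.7391, 0.0002, -0.0001], 'ft_force': [0.4275, 0.6733, 0.4183], 'width': 0.061, 'grip_force': 0.0, 'joint_positions': [-0.5984, 0.414, 1.0076, 1.6221, -0.3606, 1.3063, 0.5595]}
[330 107  22  39 836] [340.46411483 125.99282297]
bright red bbox at z=.086 [array([-0.0072, -0.1619]), array([ 0.0089, -0.1886]), array([ 0.0008, -0.1751])] [ 0.58382138 -0.06821332  0.086     ]
V [159. 240. 251.]
(np.int64(331), np.int64(109), np.int64(350), np.int64(146)) [array([-0.0065, -0.1632]), array([ 0.0075, -0.1886])] [ 0.58353989 -0.06892965  0.086     ]
brass [249   3   9  24 163] [-0.0653 -0.0903] tipedge [-0.0657 -0.0821]
brass [329  79  19  26 466] [ 0.0002 -0.1476] tipedge [ 0.0002 -0.1372]
brass [156 298  12  56 251] [-0.1636 -0.3509] tipedge [-0.1623 -0.3262]
brass [472 298  11  56 244] [ 0.1346 -0.3521] tipedge [ 0.133  -0.3256]
brass [282 342  27  34 497] [-0.0365 -0.3934] tipedge [-0.0364 -0.3712]
end [340.39429837 -89.13704733] [65, 65, 64, 64, 66, 64, 64, 64, 65, 65, 66, 64, 65, 65, 65, 64, 65, 64, 65, 65, 65, 64, 64,
[... 1039 characters left out ...]
8, 235, 238, 237, 229, 220, 217, 216, 217, 216, 216, 216, 217, 216, 216, 216, 216, 216, 216, 216, 216, 215, 215, 215, 215, 215, 215, 215, 215, 215, 215, 215, 214, 215, 215, 215, 214, 215, 215, 215, 214, 214, 214, 215, 214, 215, 214, 215, 214, 215, 214, 215, 214, 216, 215, 215, 215, 217, 209, 156, 83, 44, 46, 53, 55, 58, 62, 62, 63, 65, 68, 68, 70, 71, 74, 74, 70, 71, 74, 75, 77, 77, 77, 76, 76, 75, 74, 75, 72, 70, 67, 65, 60, 103, 192, 234, 238, 237, 238, 237, 237, 237, 237, 237, 238, 238, 237, 237, 237, 237, 237, 237, 237, 237, 237, 238, 238, 237, 238, 238, 238, 238, 237, 238, 239, 237, 213, 129, 69, 60, 60, 63, 60, 61, 62, 63, 62, 60, 61, 61, 59, 46, 28, 20, 19, 19, 19, 19, 18, 16, 20, 18]
```

>>> arm_command --newtons 20 --steps '[{"slide": [0.003, 0.04, 0], "rot": [0, 0, 0], "grip": 0.7}, {"slide": [0.0033, 0.041, 0], "rot": [0, 0, 0], "grip": 0.7}, {"slide": [0, 0, 0], "rot": [0, 0, 0], "grip": 0.7}, {"slide": [0, 0, -0.05], "rot": [0, 0, 0], "grip": 0.7}, {"slide": [0, 0, -0.05], "rot": [0, 0, 0], "grip": 0.7}, {"slide": [0, 0, -0.025], "rot": [0, 0, 0], "grip": 0.7}, {"slide": [0, 0, -0.007], "rot": [0, 0, 0], "grip": 0.7}, {"slide": [0, 0, 0], "rot": [0, 0, 0], "grip": 0.7}]'

```text
time: 50.15
ee_pos: [0.582, -0.0708, 0.0655]
eef_rot: [0.675, 0.738, 0.0, 0.0]
ft_force: [0.5, -0.5, 0.8]
width: 0.0608
grip_force: 0.0
```

>>> arm_command --newtons 20 --steps '[{"slide": [0, 0, 0], "rot": [0, 0, 0], "grip": 0.4}, {"slide": [0, 0, 0], "rot": [0, 0, 0], "grip": 0.3}, {"slide": [0, 0, 0], "rot": [0, 0, 0], "grip": 0.1}, {"slide": [0, 0, 0], "rot": [0, 0, 0], "grip": 0.1}, {"slide": [0, 0, 0], "rot": [0, 0, 0], "grip": 0.1}, {"slide": [0, 0, 0], "rot": [0, 0, 0], "grip": 0.1}, {"slide": [0, 0, 0], "rot": [0, 0, 0], "grip": 0.1}, {"slide": [0, 0, 0], "rot": [0, 0, 0], "grip": 0.1}]'

```text
time: 51.15
ee_pos: [0.5836, -0.0701, 0.0652]
eef_rot: [0.674, 0.739, 0.001, 0.002]
ft_force: [9.3, -0.0, -7.6]
width: 0.018
grip_force: 20.0
```

>>> arm_command --steps '[{"slide": [0.0012, 0, 0], "rot": [0, 0, 0], "grip": 0.1}, {"slide": [-0.0014, 0.015, 0], "rot": [0, 0, 0], "grip": 0.1}, {"slide": [-0.0014, 0.015, 0], "rot": [0, 0, 0], "grip": 0.1}, {"slide": [-0.0014, 0.015, 0], "rot": [0, 0, 0], "grip": 0.1}, {"slide": [-0.0014, 0.015, 0], "rot": [0, 0, 0], "grip": 0.1}, {"slide": [-0.0014, 0.015, 0], "rot": [0, 0, 0], "grip": 0.1}, {"slide": [-0.0013, 0.015, 0], "rot": [0, 0, 0], "grip": 0.1}, {"slide": [-0.0007, 0.008, 0], "rot": [0, 0, 0], "grip": 0.1}]'

```text
time: 52.15
ee_pos: [0.5746, 0.026, 0.0652]
eef_rot: [0.675, 0.738, -0.0, 0.002]
ft_force: [5.1, -8.5, -4.0]
width: 0.0179
grip_force: 20.0
```

>>> arm_command --steps '[{"slide": [0, 0.001, 0], "rot": [0, 0, 0], "grip": 0.1}, {"slide": [0, 0.001, 0], "rot": [0, 0, 0], "grip": 0.1}, {"slide": [0, 0, 0], "rot": [0, 0, 0], "grip": 0.1}, {"slide": [0, 0, 0], "rot": [0, 0, 0], "grip": 0.1}, {"slide": [0, 0, 0], "rot": [0, 0, 0], "grip": 0.1}, {"slide": [0, 0, 0], "rot": [0, 0, 0], "grip": 0.1}, {"slide": [0, 0, 0], "rot": [0, 0, 0], "grip": 0.1}, {"slide": [0, 0, 0], "rot": [0, 0, 0], "grip": 0.1}]'

```text
time: 53.15
ee_pos: [0.5745, 0.0275, 0.0652]
eef_rot: [0.675, 0.738, -0.0, 0.002]
ft_force: [4.7, -6.3, -2.9]
width: 0.0177
grip_force: 20.0
```

```bash
cat > jaw.py <<'E'
from h import *
G=(.5672,.1061,np.radians(5.2))
st();p=cam('wrist');save(p,'j%d.png'%(sensors.read_state()['time']*100));im=np.asarray(p['pixels']);g=cv2.cvtColor(im,cv2.COLOR_RGB2GRAY)
hsv=cv2.cvtColor(im,cv2.COLOR_RGB2HSV);br=cv2.inRange(hsv,(14,120,80),(28,255,255));k,l,s,c=cv2.connectedComponentsWithStats(br)
for j in range(1,k):
    if s[j,4]>40 and s[j,1]<300: print('brass',s[j],W2G(at(p,(c[j][0],s[j,1]),.041),G).round(4))
u=proj(p,[*G2W((.012,-.02),G),.055]);r=int(u[1]);print('col',int(u[0]),r,list(enumerate(g[max(r-10,0):r+70,int(u[0])].tolist(),max(r-10,0)))[::2]);print([(y,proj(p,[*G2W((.012,y),G),.055]).round(1).tolist()) for y in(-.025,-.03)])
E
python3 jaw.py
```

```text
{'time': 53.15, 'ee_pos': [0.5745, 0.0275, 0.0652], 'eef_rot': [0.675, 0.7379, -0.0004, 0.0015], 'ft_force': [4.6985, -6.3021, -2.9444], 'width': 0.0177, 'grip_force': 20.0041, 'joint_positions': [-0.8494, 0.5047, 0.9094, 1.8094, -0.4523, 1.0501, 0.3201]}
brass [175  62  19  37 455] [-0.0626  0.0285]
brass [188 174  21  33 378] [-0.0596 -0.0239]
brass [ 304  204   31   44 1284] [ 0.0003 -0.0393]
brass [197 242  16  29 326] [-0.0607 -0.0593]
brass [256 295   8  62 306] [-0.0326 -0.0895]
brass [376 295   8  62 325] [ 0.0335 -0.0896]
col 344 167 [(157, 178), (159, 177), (161, 177), (163, 178), (165, 178), (167, 178), (169, 175), (171, 173), (173, 173), (175, 173), (177, 167), (179, 115), (181, 48), (183, 47), (185, 62), (187, 64), (189, 64), (191, 63), (193, 65), (195, 63), (197, 63), (199, 62), (201, 64), (203, 65), (205, 63), (207, 63), (209, 63), (211, 65), (213, 63), (215, 63), (217, 62), (219, 64), (221, 64), (223, 63), (225, 63), (227, 63), (229, 64), (231, 63), (233, 63), (235, 63)]
[(-0.025, [344.0, 178.7]), (-0.03, [343.9, 189.5])]
```

>>> arm_command --steps '[{"slide": [-0.0003, 0.003, 0], "rot": [0, 0, 0], "grip": 0.1}, {"slide": [-0.0003, 0.003, 0], "rot": [0, 0, 0], "grip": 0.1}, {"slide": [-0.0003, 0.003, 0], "rot": [0, 0, 0], "grip": 0.1}, {"slide": [-0.0003, 0.003, 0], "rot": [0, 0, 0], "grip": 0.1}, {"slide": [-0.0003, 0.003, 0], "rot": [0, 0, 0], "grip": 0.1}, {"slide": [0, 0.001, 0], "rot": [0, 0, 0], "grip": 0.1}, {"slide": [0, 0, 0], "rot": [0, 0, 0], "grip": 0.1}, {"slide": [0, 0, 0], "rot": [0, 0, 0], "grip": 0.1}]'

```text
time: 54.2
ee_pos: [0.573, 0.0432, 0.0651]
eef_rot: [0.675, 0.738, -0.0, 0.002]
ft_force: [3.8, -7.0, -2.9]
width: 0.018
grip_force: 20.0
```

```bash
python3 jaw.py | grep -v "col"
```

```text
{'time': 54.2, 'ee_pos': [0.573, 0.0432, 0.0651], 'eef_rot': [0.675, 0.7378, -0.0005, 0.0017], 'ft_force': [3.7542, -7.0088, -2.9124], 'width': 0.018, 'grip_force': 20.0052, 'joint_positions': [-0.8773, 0.5033, 0.9089, 1.8107, -0.4507, 1.0493, 0.2911]}
brass [178  92  18  37 444] [-0.0625  0.0309]
brass [190 201  21  32 357] [-0.0595 -0.0217]
brass [304 213  31  35 998] [ 0.0003 -0.0282]
brass [199 266  12  11 112] [-0.061  -0.0569]
brass [255 295   9  62 320] [-0.0328 -0.0737]
brass [376 295   8  62 327] [ 0.0335 -0.0739]
[(-0.025, [343.6, 212.1]), (-0.03, [343.4, 222.4])]
```

>>> arm_command --steps '[{"slide": [-0.0001, 0.001, 0], "rot": [0, 0, 0], "grip": 0.1}, {"slide": [-0.0001, 0.001, 0], "rot": [0, 0, 0], "grip": 0.1}, {"slide": [-0.0001, 0.001, 0], "rot": [0, 0, 0], "grip": 0.1}, {"slide": [-0.0001, 0.001, 0], "rot": [0, 0, 0], "grip": 0.1}, {"slide": [-0.0001, 0.001, 0], "rot": [0, 0, 0], "grip": 0.1}, {"slide": [0, 0, 0], "rot": [0, 0, 0], "grip": 0.1}, {"slide": [0, 0, 0], "rot": [0, 0, 0], "grip": 0.1}, {"slide": [0, 0, 0], "rot": [0, 0, 0], "grip": 0.1}]'

```text
time: 55.25
ee_pos: [0.5726, 0.0473, 0.0651]
eef_rot: [0.675, 0.738, -0.001, 0.002]
ft_force: [4.7, -9.8, -4.5]
width: 0.018
grip_force: 20.0
```

```bash
python3 jaw.py | grep -v "col"
python3 - <<'E'
from h import *
G=(.5672,.1061,np.radians(5.2))
p=cam('wrist');g=cv2.cvtColor(np.asarray(p['pixels']),cv2.COLOR_RGB2GRAY)
for c in(310,319,328,338): print(c,g[210:285,c].tolist())
print([(r,W2G(at(p,(319,r),.055),G)[1].round(4),W2G(at(p,(319,r),.057),G)[1].round(4)) for r in(215,220,225,230,240,244,248,252,256)])
E
```

```text
{'time': 55.25, 'ee_pos': [0.5726, 0.0473, 0.0651], 'eef_rot': [0.6753, 0.7375, -0.0008, 0.0021], 'ft_force': [4.6637, -9.7952, -4.4648], 'width': 0.018, 'grip_force': 20.0093, 'joint_positions': [-0.8854, 0.5031, 0.9092, 1.8111, -0.4495, 1.0488, 0.2821]}
brass [178 100  18  36 445] [-0.0625  0.0313]
brass [191 208  21  32 352] [-0.0595 -0.0213]
brass [304 222  31  26 743] [ 0.0002 -0.0289]
brass [201 272  10   5  43] [-0.0609 -0.0562]
brass [256 295   8  62 310] [-0.0327 -0.0696]
brass [376 295   8  63 326] [ 0.0335 -0.0699]
[(-0.025, [343.4, 220.5]), (-0.03, [343.3, 230.7])]
310 [176, 175, 174, 174, 172, 171, 170, 169, 168, 162, 147, 120, 107, 110, 113, 112, 113, 113, 113, 113, 111, 111, 111, 113, 113, 114, 114, 115, 114, 114, 115, 113, 113, 116, 115, 113, 110, 103, 98, 98, 101, 113, 137, 159, 167, 156, 139, 137, 134, 114, 76, 44, 33, 33, 35, 32, 35, 32, 34, 31, 31, 33, 33, 32, 35, 36, 37, 34, 36, 37, 41, 44, 48, 57, 62]
319 [167, 173, 172, 171, 171, 171, 170, 169, 168, 163, 149, 140, 136, 136, 136, 135, 135, 135, 135, 135, 134, 135, 134, 134, 135, 135, 136, 134, 134, 135, 135, 134
[... 618 characters left out ...]
5, 65, 64, 65, 64, 65, 63, 65, 64, 65, 64, 65, 61, 73, 84, 89, 89, 89, 88, 90, 89, 90, 88, 90, 89, 91, 92, 100, 114, 126, 130, 135, 137, 137, 138, 137, 136, 134, 133, 131, 126, 115, 104, 97, 92, 90, 85, 78, 72, 66, 62, 48, 34, 31, 33, 31, 31, 38, 39, 43, 37]
[(215, np.float64(-0.0223), np.float64(-0.0219)), (220, np.float64(-0.0247), np.float64(-0.0243)), (225, np.float64(-0.0272), np.float64(-0.0267)), (230, np.float64(-0.0296), np.float64(-0.0291)), (240, np.float64(-0.0346), np.float64(-0.0341)), (244, np.float64(-0.0366), np.float64(-0.0361)), (248, np.float64(-0.0387), np.float64(-0.0381)), (252, np.float64(-0.0407), np.float64(-0.0401)), (256, np.float64(-0.0428), np.float64(-0.0421))]
```

>>> arm_command --steps '[{"slide": [-0.0001, 0.001, 0], "rot": [0, 0, 0], "grip": 0.1}, {"slide": [0, 0, 0], "rot": [0, 0, 0], "grip": 0.1}, {"slide": [0, 0, 0], "rot": [0, 0, 0], "grip": 0.1}, {"slide": [0, 0, 0], "rot": [0, 0, 0], "grip": 0.1}, {"slide": [0, 0, 0], "rot": [0, 0, 0], "grip": 0.1}, {"slide": [0, 0, 0], "rot": [0, 0, 0], "grip": 0.1}, {"slide": [0, 0, 0], "rot": [0, 0, 0], "grip": 0.1}, {"slide": [0, 0, 0], "rot": [0, 0, 0], "grip": 0.1}]'

```text
time: 56.35
ee_pos: [0.5726, 0.0481, 0.0652]
eef_rot: [0.675, 0.738, -0.001, 0.002]
ft_force: [5.2, -10.1, -3.3]
width: 0.0176
grip_force: 20.0
```

>>> arm_command --steps '[{"slide": [0, 0, 0], "rot": [0, 0, 0], "grip": 0.3}, {"slide": [0, 0, 0], "rot": [0, 0, 0], "grip": 0.4}, {"slide": [0, 0, 0], "rot": [0, 0, 0], "grip": 0.5}, {"slide": [0, 0, 0], "rot": [0, 0, 0], "grip": 0.6}, {"slide": [0, 0, 0], "rot": [0, 0, 0], "grip": 0.6}, {"slide": [0, 0, 0.03], "rot": [0, 0, 0], "grip": 0.6}, {"slide": [0, -0.01, 0.06], "rot": [0, 0, 0], "grip": 0.6}, {"slide": [0, -0.05, 0.05], "rot": [0, 0, 0], "grip": 0.8}]'

```text
time: 57.35
ee_pos: [0.5724, -0.0004, 0.2012]
eef_rot: [0.673, 0.74, 0.001, 0.0]
ft_force: [1.0, -0.2, -0.3]
width: 0.0569
grip_force: 0.0
```

>>> arm_command --steps '[{"slide": [0, -0.04, 0], "rot": [0, 0, 0], "grip": 0.8}, {"slide": [0, 0, 0], "rot": [0, 0, 0], "grip": 0.8}, {"slide": [0, 0, 0], "rot": [0, 0, 0], "grip": 0.8}, {"slide": [0, 0, 0], "rot": [0, 0, 0], "grip": 0.8}, {"slide": [0, 0, 0], "rot": [0, 0, 0], "grip": 0.8}, {"slide": [0, 0, 0], "rot": [0, 0, 0], "grip": 0.8}, {"slide": [0, 0, 0], "rot": [0, 0, 0], "grip": 0.8}, {"slide": [0, 0, 0], "rot": [0, 0, 0], "grip": 0.8}]'

```text
time: 58.35
ee_pos: [0.5718, -0.0425, 0.1991]
eef_rot: [0.674, 0.738, 0.0, -0.0]
ft_force: [-0.0, 0.3, -0.1]
width: 0.0695
grip_force: 0.0
```

Run:
```python
from h import *
G=(.5672,.1061,np.radians(5.2))
st();p=cam('wrist');save(p,'end.png');g=cv2.cvtColor(np.asarray(p['pixels']),cv2.COLOR_RGB2GRAY)
u=proj(p,[*G2W((.014,-.03),G),.055]);r=int(u[1]);c=int(u[0]);a=max(r-14,0)
print([(i,int(g[i,c]),W2G(at(p,(c,i),.056),G)[1].round(4)) for i in range(a,r+30)])
for y in(.1,.08,.06,.03,.01,-.01):
    u=proj(p,[*G2W((0,y),G),.055])
    if u[1]>2: blk(p,[int(u[1])],int(u[0])-60,int(u[0])+60,.055,G)
u=proj(p,[*G2W((.01,.045),G),.055]);r=int(u[1])
if r>8: print('joint',g[r-8:r+8,int(u[0])].tolist())
```

```text
{'time': 58.35, 'ee_pos': [0.5718, -0.0425, 0.1991], 'eef_rot': [0.6744, 0.7384, 0.0, -0.0], 'ft_force': [-0.0363, 0.3112, -0.0743], 'width': 0.0695, 'grip_force': 0.0, 'joint_positions': [-0.8365, 0.3539, 1.0348, 1.6771, -0.3152, 1.2917, 0.35]}
[(63, 249, np.float64(-0.0196)), (64, 249, np.float64(-0.0203)), (65, 249, np.float64(-0.021)), (66, 249, np.float64(-0.0217)), (67, 249, np.float64(-0.0225)), (68, 249, np.float64(-0.0232)), (69, 250, np.float64(-0.0239)), (70, 249, np.float64(-0.0246)), (71, 226, np.float64(-0.0253)), (72, 144, np.float64(-0.0261)), (73, 84, np.float64(-0.0268)), (74, 69, np.float64(-0.0275)), (75, 67, np.float64(-0.0282)), (76, 68, np.float64(-0.029)), (77, 66, np.float64(-0.0297)), (78, 55, np.float64(-0.0304)), (79, 50, np.float64(-0.0311)), (80, 51, np.float64(-0.0319)), (81, 50, np.float64(-0.0326)), (82, 52, np.float64(-0.0333)), (83, 56, np.float64(-0.0341)), (84, 62, np.float64(-0.0348)), (85, 65, np.float64(-0.0355)), (86, 64, np.float64(-0.0363)), (87, 65, np.float64(-0.037)), (88, 64, np.float64(-0.0377)), (89, 78, np.float64(-0.0385)), (90, 122, np.float64(-0.0392)), (91, 167, np.float64(-0.0399)), (92, 191, np.float64(-0.0407)), (93, 202, np.float64(-0.0414)), (94, 202, np.float64(-0.0422)), (95, 200, np.float64(-0.0429)), (96, 197, np.float64(-0.0436)), (97, 195, np.float64(-0.0444)), (98, 208, np.float64(-0.0451)), (99, 236, np.float64(-0.0459)), (100, 248, np.float64(-0.0466)), (101, 249, np.float64(-0.0474)), (102, 249, np.float64(-0.0481)), (103, 249, np.float64(-0.0489)), (104, 249, np.float64(-0.0496)), (105, 249, np.float64(-0.0504)), (106, 249, np.float64(-0.0511))]
21 304 356 [-0.0198  0.0102] [0.0193 0.0103] mid [-0.0002  0.0103]
49 304 356 [-0.0199 -0.0094] [ 0.0198 -0.0094] mid [-0.0001 -0.0094]
```

Run:
```python
from h import *
G=(.5672,.1061,np.radians(5.2))
p=cam('wrist');im=np.asarray(p['pixels']);g=cv2.cvtColor(im,cv2.COLOR_RGB2GRAY)
for Y in(-.039,-.042,-.045): print(Y,[(z,proj(p,[*G2W((.014,Y),G),z])[1].round(1)) for z in(.025,.03,.057)])
hsv=cv2.cvtColor(im,cv2.COLOR_RGB2HSV);br=cv2.inRange(hsv,(14,120,60),(28,255,255));k,l,s,c=cv2.connectedComponentsWithStats(br)
for j in range(1,k):
    if s[j,4]>40 and s[j,1]<250: print('brass',s[j])
m=cv2.inRange(hsv,(0,200,120),(6,255,255))|cv2.inRange(hsv,(174,200,120),(180,255,255));k,l,s,c=cv2.connectedComponentsWithStats(m);i=1+np.argmax(s[1:,4]);x,y,w,h,_=s[i];print('red',s[i],[W2G(at(p,(x+w/2,q),.086),G).round(4) for q in(y,y+h)])
print('col through plunger',[(i,int(g[i,330])) for i in range(66,125,1)])
```

```text
-0.039 [(0.025, np.float64(94.4)), (0.03, np.float64(93.7)), (0.057, np.float64(89.5))]
-0.042 [(0.025, np.float64(98.1)), (0.03, np.float64(97.4)), (0.057, np.float64(93.6))]
-0.045 [(0.025, np.float64(101.7)), (0.03, np.float64(101.1)), (0.057, np.float64(97.7))]
brass [238   7  11  24 185]
brass [321  73  20  17 317]
brass [244  82  13  23 162]
brass [247 131  10  21 153]
red [321  90  22  40 849] [array([ 0.0003, -0.0429]), array([ 0.0005, -0.0701])]
col through plunger [(66, 187), (67, 185), (68, 185), (69, 179), (70, 158), (71, 117), (72, 86), (73, 110), (74, 137), (75, 142), (76, 142), (77, 141), (78, 142), (79, 142), (80, 141), (81, 141), (82, 143), (83, 141), (84, 143), (85, 141), (86, 141), (87, 141), (88, 138), (89, 117), (90, 83), (91, 62), (92, 65), (93, 69), (94, 73), (95, 71), (96, 72), (97, 69), (98, 71), (99, 74), (100, 72), (101, 70), (102, 72), (103, 72), (104, 71), (105, 71), (106, 72), (107, 71), (108, 72), (109, 70), (110, 70), (111, 67), (112, 68), (113, 70), (114, 68), (115, 71), (116, 68), (117, 71), (118, 68), (119, 71), (120, 68), (121, 68), (122, 68), (123, 68), (124, 67)]
```

The jaw now holds at about 14 mm from the row, so the plunger is pressed about 6 mm. One last check of the far blocks and the scraper before I hand in.

>>> arm_command --steps '[{"slide": [-0.003, 0.04, 0.01], "rot": [0, 0, 0], "grip": 1}, {"slide": [-0.003, 0.04, 0.01], "rot": [0, 0, 0], "grip": 1}, {"slide": [-0.003, 0.05, 0], "rot": [0, 0, 0], "grip": 1}, {"slide": [0, 0, 0], "rot": [0, 0, 0], "grip": 1}, {"slide": [0, 0, 0], "rot": [0, 0, 0], "grip": 1}, {"slide": [0, 0, 0], "rot": [0, 0, 0], "grip": 1}, {"slide": [0, 0, 0], "rot": [0, 0, 0], "grip": 1}, {"slide": [0, 0, 0], "rot": [0, 0, 0], "grip": 1}]'

```text
time: 59.45
ee_pos: [0.5629, 0.0869, 0.2192]
eef_rot: [0.675, 0.738, 0.0, 0.0]
ft_force: [-0.6, -0.5, -1.0]
width: 0.0872
grip_force: 0.0
```

Run:
```python
from h import *
G=(.5672,.1061,np.radians(5.2))
st();p=cam('wrist');im=np.asarray(p['pixels']);g=cv2.cvtColor(im,cv2.COLOR_RGB2GRAY)
for y in(.175,.15,.125,.1,.08,.06,.035,.01,-.01):
    u=proj(p,[*G2W((0,y),G),.055]);
    if u[1]>2: blk(p,[int(u[1])],int(u[0])-60,int(u[0])+60,.055,G)
for y in(.185,.115,.045):
    for x in(-.015,.013):
        u=proj(p,[*G2W((x,y),G),.055]);r=int(u[1])
        if r>6: print('seam',y,x,g[r-6:r+7,int(u[0])].tolist())
t=cam('side')
for n in('chip_1','scraper','block_a'): print(n,[(np.round(d['bbox']).tolist(),round(d['conf'],2)) for d in eyes.look_for(n,t)])
hsv=cv2.cvtColor(im,cv2.COLOR_RGB2HSV);br=cv2.inRange(hsv,(14,120,60),(28,255,255));k,l,s,c=cv2.connectedComponentsWithStats(br)
for j in range(1,k):
    if s[j,4]>40 and s[j,1]<260: print('brass',W2G(at(p,c[j],.008),G).round(3))
```

```text
{'time': 59.45, 'ee_pos': [0.5629, 0.0869, 0.2192], 'eef_rot': [0.6747, 0.7381, 0.0001, 0.0], 'ft_force': [-0.6485, -0.493, -0.9514], 'width': 0.0872, 'grip_force': 0.0, 'joint_positions': [-1.0681, 0.3156, 1.0248, 1.6593, -0.2772, 1.3236, 0.0931]}
14 300 350 [-0.0207  0.1507] [0.0193 0.1507] mid [-0.0007  0.1507]
48 300 349 [-0.021   0.1254] [0.0189 0.1254] mid [-0.001   0.1254]
81 303 351 [-0.0188  0.1001] [0.0209 0.1001] mid [0.0011 0.1001]
106 303 350 [-0.019   0.0803] [0.0205 0.0803] mid [0.0007 0.0803]
130 303 349 [-0.0192  0.0608] [0.02   0.0608] mid [0.0004 0.0608]
160 302 348 [-0.0203  0.0357] [0.0196 0.0357] mid [-0.0004  0.0357]
189 302 347 [-0.0207  0.0105] [0.0191 0.0105] mid [-0.0008  0.0105]
211 303 347 [-0.02   -0.0093] [ 0.0195 -0.0093] mid [-0.0002 -0.0093]
seam 0.115 -0.015 [181, 180, 179, 179, 178, 170, 143, 134, 163, 180, 181, 179, 178]
seam 0.115 0.013 [246, 246, 246, 246, 246, 246, 238, 207, 222, 243, 246, 246, 246]
seam 0.045 -0.015 [244, 247, 246, 246, 247, 242, 215, 162, 171, 180, 179, 175, 172]
seam 0.045 0.013 [179, 216, 243, 247, 247, 246, 244, 224, 164, 167, 176, 177, 175]
chip_1 []
scraper [([322.0, 334.0, 344.0, 379.0], 0.93)]
block_a [([322.0, 220.0, 333.0, 241.0], 0.7), ([298.0, 168.0, 318.0, 181.0], 0.63), ([317.0, 206.0, 330.0, 222.0], 0.52), ([313.0, 192.0, 327.0, 206.0], 0.49)]
brass [-0.075  0.133]
brass [-0.074  0.092]
brass [-0.075  0.025]
brass [-0.071 -0.037]
brass [ 0.001 -0.043]
brass [-0.072 -0.078]
```

Row centred within about 1 mm with tight seams, all five chips in the gutter, the scraper standing, and the jaw released. Handing in.

```bash
python3 -c "
from h import *
print(order.close_job())"
```

```text
the job is handed in; nothing more can be done
None
```

The job is handed in at about 60 s of the 210 s. All five chips are in the gutter and the scraper is back on the worktop. The three probe blocks are butted in line from the stop, centred to about 1 mm, and the jaw is released with its plunger pressed about 6 mm of 12.

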